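Square the model trimmer's angle guide to its disc

ROBOT

A 7-joint arm with a two-finger parallel gripper is mounted at the origin on the work surface. World frame = base frame: x ahead of the robot, y to its left, z up, the work surface at z = 0. Lengths are in m, angles in rad, forces in N, time in s.
With the tool pointing down it reaches from about 0.4 to 0.875 m from the base axis. Payload 19.3 kg.
Tool frame: the origin (TCP) lies at the very end of the fingers, on their centre line; the grasp point (between the pads) lies 19 mm behind it; z points along the fingers, y is the direction in which the jaws open and shut (so a half turn about z gives the same grasp; the last joint's range is limited). The gripper opens to 85 mm and grips with 20 to 120 N. Pads are 22 mm wide; open, the fingers measure 114 mm over their backs; the gripper's body (76 mm by 85 mm) begins 54 mm behind the grasp point. The pads swing forward as they close: fully open they stand 13 mm farther back than shut.
Start: joints at [1.278, 0.521, -0.036, 1.599, 0.021, 1.021, -0.113], TCP at [0.138, -0.61, 0.195] pointing down, gripper open.
Joint ranges: [-2.91, 2.91], [-0.3, 2.13], [-1.5, 1.42], [0.17, 2.43], [-1.26, 4.41], [0.16, 1.93], [-2.52, 2.52]. Speed limits (rad/s): [1.89, 1.89, 2.39, 2.39, 3.01, 3.01, 3.01].

INTERFACE

Orientations are given as [roll, pitch, yaw] about the fixed x, y, z axes, in that order (R = Rz(yaw) Ry(pitch) Rx(roll)).
In Python, from workcell import bot gives the robot as it stands. The module is installed in compiled form; this text tells all that it offers.
- The arm moves only by the shell command python3 -m inch 'ROWS' [FORCE]. ROWS is JSON, a list of rows, each an object of numbers: "dx", "dy", "dz": the shift along the tool's x, y, z in mm; "rx", "ry", "rz": the turn, a rotation vector about the tool's x, y, z in rad; "hand": the closure, from -1 (fully open) to 1 (shut), so that 0 is half open. In form: [{"dx": .., "dy": .., "dz": .., "rx": .., "ry": .., "rz": .., "hand": ..}, ...]. A call has 1 to 10 rows; each row shifts and turns the commanded pose from where the row before left it, along the tool's axes as they then stand; what a row does not reach is not made up. A row lasts 1/10 s, in which the tool goes at most 50 mm and 8.59 degrees, less where a joint would pass 70% of its speed; a pose out of reach is approached as far as the arm can. A call with a gripper value outside its range is refused whole. The fingers move at their own pace and stop on an object; FORCE is the grip in N (left out, the last holds). Time passes only in rows, so rows that do not move let the fingers close. It gives the time, the measured TCP pose, the force and the opening at its end, in the units of the state.
- bot.observe(): the state, without advancing time (a new reading comes with each control period).
- bot.grab_frame(name): name is "scene" or "side" or "wrist"; returns (picture, depth): 480x640x3 uint8, red, green, blue; 480x640 float32, m along the optical axis (not along the pixel's ray), 0 where there is no reading.
- bot.get_calibration(name): a dict with "vertical_fov" (degrees; the focal length in pixels is half the picture's height over the tangent of half this angle, whatever the lens; pixels are square), "cx", "cy" (the principal point, pixels), "origin" and "orientation" of the camera in the world. Camera axes: x right, y down, z forward; pixel columns grow to the right and rows downward; lengths in m; the calibration is good to about 2 mm. A picture is of the moment at which its call begins: read the wrist's pose just before it. get_calibration takes no time and is no camera call; for the wrist camera it gives the pose at the moment of the call.
- bot.job_done(): hands the job in, once; it reports no verdict.
Trained networks look in the newest picture that a camera, given by its name, has taken for a name from the list of things; names that differ only in an ending like _2 or _b are one class to them, and where a whole thing is asked for, a point or a joint stands for the part that bears it (a point fixed in the world has none). Each returns a list of dicts, best first, with "score" (0 to 1); they miss things now and then, are a little off and sometimes report something else, mostly with a low value. They report only what shows in the picture. A call takes as long as a camera call. They do not tell look-alikes from the thing itself.
- bot.trace(camera, target): "region" (480x640 bool, what is visible of it) and "box" ([left, top, right, bottom] in pixels, round what is visible of it).
- bot.tip_of(camera, target): "centre" ([row, column] in pixels: a listed point, or the origin of a listed thing).
The state is a dict: "clock": time; "qpos": joint angles; "qd": joint speeds; "joint_efforts": joint torques, N m; "position": TCP position; "tool_rot": TCP orientation; "force": force on the tool from outside, world axes, zero at the start; "moment": the same for the moment, N m; "grip_width": finger opening in m.
Only numpy, scipy, OpenCV 4.12 (cv2) and the standard library are available. Lean on these libraries where they do the work, as an engineer would, in place of code of your own. Each camera call takes 0.05 s, during which the arm holds its last target.

TASK

Set the dental model trimmer's blue angle guide at right angles to its grinding disc. Lay the steel square flat on the trimmer's table with the outer edge of its short leg flush against the disc face and its long leg beside the guide, let go of it, then swing the guide until its fence lies along the outer edge of the long leg. Leave the square in place, still flush on the disc and with no gap to the guide, and do not disturb the casts and the bottle.

Things in the scene. Friction and masses are not known exactly. Their poses are not given: they have to be found in the camera images.
- trimmer: White and grey model trimmer, fixed, switched off: an upright brown abrasive disc (250 mm across, does not turn) with a dark level table before it. Origin on the bench under the middle of the disc's face; z up. The disc face is the plane y = 0, looking to +y; x runs along it; the machine stands at y < 0, up to 313 mm high. Table top 150 mm above the bench, x -135 to 135 mm, y 3 to 173 mm.
- disc_centre (a point): Centre of the disc's face, 165 mm above the bench, 15 mm above the table top. The flat face to use spans x = -95 to 95 mm, from the table top to 90 mm above it; the round housing rim is level with it (2 mm proud at most) and further out. Axes as the trimmer's.
- guide_pivot (a point): The blue guide's upright pivot axis, at table-top height: x = -30, y = 145 mm in the trimmer's frame; axes as the trimmer's. A black clamp knob (30 mm across, top 57 mm above the table) stands on it, and a thin 58 mm disc plate lies under it, level with the table to the touch.
- guide (a joint): Angle (rad) of the blue guide: a fence bar 12 mm thick, 4 to 32 mm above the table, centred on the pivot axis, from 20 mm behind the pivot to 120 mm ahead, towards the disc. 0 = at right angles to the disc (along the trimmer's -y); positive = free end swung to -x, away from the square. Range -0.5 to 0.8, starts 0.3 to 0.6. Light friction (0.1 N m); it stays where left.
- guide_tip (a point): Point on the guide's face that meets the square (its +x face at joint 0, 6 mm off the fence's centre plane), 115 mm ahead of the pivot, 5 mm above the table. Turns with the guide: y axis along the fence from free end to pivot, x axis out of that face.
- guide_mid (a point): The same face, 55 mm ahead of the pivot, 5 mm above the table.
- square: Bright steel L-shaped square, 235 g, flat on a black mat 3 mm thick. Legs 20 mm wide, 10 mm thick. Origin: outer corner, underside; z up. Long leg 100 mm along +y (x 0 to 20), short leg 70 mm along +x (y 0 to 20). Outer edges x = 0 and y = 0. Mass centre x 22, y 37 mm. In its final place its axes are parallel to the trimmer's, its corner on the disc, 6 mm to +x of the pivot.
- short_end (a point): Far end of the short leg's outer edge: x = 70, y = 0 mm in the square's frame, mid-thickness (5 mm above its underside).
- long_end (a point): Far end of the long leg's outer edge: x = 0, y = 100 mm in the square's frame, mid-thickness.
- cast_white: Bystander: white plaster dental cast, about 65 x 62 x 35 mm, on the bench. Origin under its base.
- cast_yellow: Bystander: yellow stone dental cast with red gums, same size, on the bench. Origin under its base.
- bottle: Bystander: white squeeze bottle with red nozzle, 54 mm across, 157 mm high, on the bench. Origin under its base.
Mind the look-alikes: they are no part of the job. What is meant by the square is not green, and is the larger of those in its own colour.

How it is judged:
On the way, in this order (a step that is already met when the one before it is completed fails the run):
1. the square lies flat on the trimmer's table, released, its short leg flush against the disc (both ends within 2 mm) (y of each of square, short_end in the frame of trimmer below 0.002 m and y of long_end in the frame of trimmer above 0.09 m and z of square in the frame of trimmer between 0.147 and 0.153 m and angle between square's own z axis and vertical below 0.04 rad and contact force between the fingers and square below 0.05 N), for 0.2 s.
2. the guide has been swung against the square: its fence lies along the long leg's outer edge (x of each of guide_tip, guide_mid in the frame of square above -0.0025 m and value of joint guide below 0.03 rad), for 0.2 s.
At the end, for the whole second after the job is handed in: The square lies flat and still on the trimmer's table, both ends of its short leg within 2 mm of the disc face; the guide's fence lies along the long leg's outer edge with no gap over 2.5 mm, and is square to the disc within 0.03 rad (1.7 degrees) (y of each of square, short_end in the frame of trimmer below 0.002 m and y of long_end in the frame of trimmer above 0.09 m and z of square in the frame of trimmer between 0.147 and 0.153 m and angle between square's own z axis and vertical below 0.04 rad and linear speed of square below 0.01 m/s and x of guide_tip in the frame of square between -0.0025 and 0.0025 m and x of guide_mid in the frame of square between -0.0025 and 0.0025 m and angle between the y axis of guide_tip and the y axis of trimmer, either way round below 0.03 rad); the robot touches nothing.
It fails at once if a cast or the bottle was moved more than 20 mm (distance of any of cast_white, cast_yellow, bottle from where it was at the start of the episode above 0.02 m).
It also fails if it takes over 53 s, if anything falls off the work surface, if the arm or the gripper's body presses on something with over 40 N, if the wrist force passes 120 N, or if a joint passes its speed limit or range.

## Working session

There is one attempt and no reset: what is moved stays moved. The work goes in short steps, Python scripts to look and compute and a shell command to move; the robot and the scene stay as the last step left them, time stands still between calls to the robot, and variables do not carry over. Pictures are saved under pics/ and viewed, and the job is handed in when it is done.

```bash
mkdir -p pics; cat > h.py <<'E'
import numpy as np, cv2
from workcell import bot
from scipy.spatial.transform import Rotation as R
def cal(n):
    c=bot.get_calibration(n); f=240/np.tan(np.radians(c['vertical_fov'])/2)
    o=np.array(c['orientation'],float)
    Rm=R.from_euler('xyz',o).as_matrix() if o.size==3 else (o if o.shape==(3,3) else None)
    return f,c['cx'],c['cy'],np.array(c['origin']),Rm
def ray(n,u,v,k=None):
    f,cx,cy,o,Rm=k or cal(n)
    return o,Rm@np.array([(u-cx)/f,(v-cy)/f,1])
def onz(n,u,v,z,k=None):
    o,d=ray(n,u,v,k); return o+d*(z-o[2])/d[2]
def proj(n,p,k=None):
    f,cx,cy,o,Rm=k or cal(n); q=Rm.T@(np.array(p)-o); return cx+f*q[0]/q[2],cy+f*q[1]/q[2]
def pts(n,depth,mask=None,k=None):
    f,cx,cy,o,Rm=k or cal(n)
    v,u=np.nonzero((depth>0)&(mask if mask is not None else True)); d=depth[v,u]
    return np.c_[(u-cx)/f*d,(v-cy)/f*d,d]@Rm.T+o
def save(n,im): cv2.imwrite('pics/'+n+'.png',im[:,:,::-1])
E
python3 - <<'E'
from h import *
print(bot.observe())
for n in ['scene','side','wrist']:
    print(n,bot.get_calibration(n))
    im,d=bot.grab_frame(n); save(n+'0',im); np.save(n+'0.npy',d); np.save(n+'0i.npy',im)
    if n!='wrist':
      for t in ['trimmer','square','guide','cast_white','cast_yellow','bottle']:
        print(n,t,[(round(r['score'],2),[int(x) for x in r['box']]) for r in bot.trace(n,t)][:4])
      for t in ['disc_centre','guide_pivot','guide_tip','guide_mid','square','short_end','long_end']:
        print(n,t,[(round(r['score'],2),np.round(r['centre'],1)) for r in bot.tip_of(n,t)][:4])
E
```

```text
{'clock': 0.0, 'qpos': array([ 1.27780946,  0.52202661, -0.03631073,  1.5999719 ,  0.02122267,
        1.02108136, -0.11279361]), 'qd': array([-1.26753497e-04, -2.59694858e-04, -1.18072964e-04,  1.77290687e-04,
       -7.29007890e-05, -4.81840312e-05,  1.49789115e-03]), 'joint_efforts': array([ 4.81211446e-04, -9.27105904e+01,  1.97970405e+00, -3.69942892e+01,
        1.77244894e-02,  8.28851829e-03, -1.21704225e-04]), 'position': array([ 0.13796092, -0.60921945,  0.19443102]), 'tool_rot': array([-3.14049586e+00,  1.04610440e-04,  2.22780090e-01]), 'force': array([-0.04581576,  0.17116234, -0.34360648]), 'moment': array([-0.00317691,  0.01964832, -0.01117254]), 'grip_width': 0.08531410237713188}
scene {'vertical_fov': 49.2055367575004, 'cx': 308.5426167739991, 'cy': 231.13183523558195, 'origin': array([1.04775351, 0.18684797, 0.9825465 ]), 'orientation': array([-2.55235456, -0.01418452,  1.72029594])}
scene trimmer [(0.73, [0, 164, 274, 350])]
scene square [(0.93, [253, 196, 300, 218]), (0.83, [370, 245, 417, 276]), (0.58, [394, 174, 431, 191])]
scene guide [(0.84, [190, 220, 252, 26
[... 1428 characters left out ...]
1])), (0.67, array([230.4, 230.1]))]
side guide_pivot [(0.69, array([182.6, 312.6]))]
side guide_tip []
side guide_mid [(0.73, array([168.9, 334.6]))]
side square [(0.89, array([324.7, 306.7])), (0.85, array([269.4, 407. ])), (0.78, array([400.7, 378.2]))]
side short_end [(0.82, array([376.8, 359.6])), (0.81, array([309.2, 279.9])), (0.63, array([242.6, 390.5])), (0.62, array([321.7, 305.7]))]
side long_end [(0.93, array([359.8, 283.8])), (0.56, array([423.5, 346.2]))]
wrist {'vertical_fov': 62.46651090455889, 'cx': 315.14986613604646, 'cy': 238.22650543864714, 'origin': array([ 0.20297547, -0.59356586,  0.37386721]), 'orientation': array([ 2.87631874e+00, -2.23977416e-04, -1.34860606e+00])}
```

View images.

View pics/scene0.png

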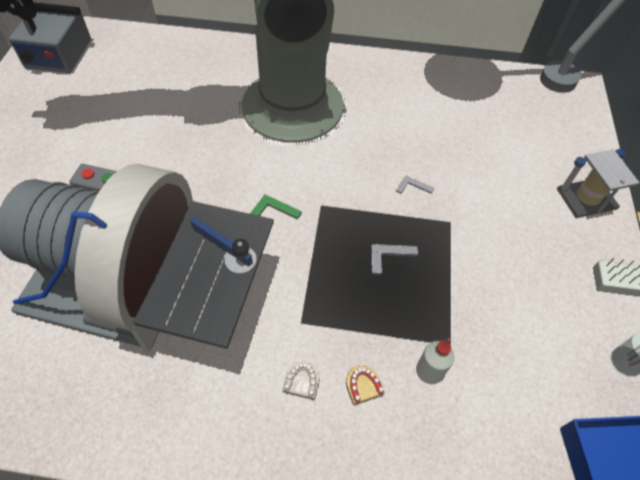

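View pics/side0.png

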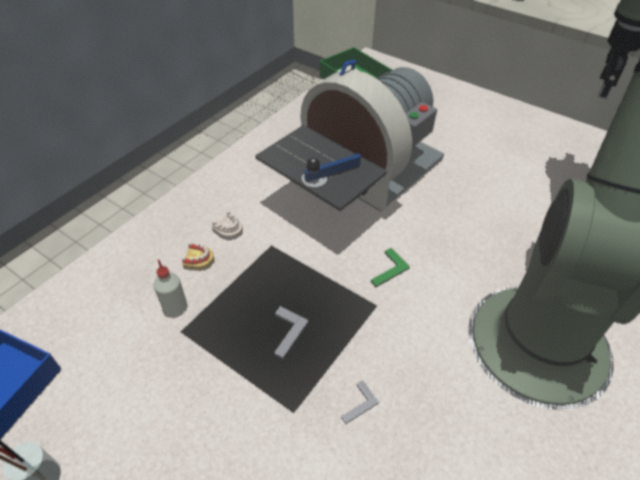

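View pics/wrist0.png

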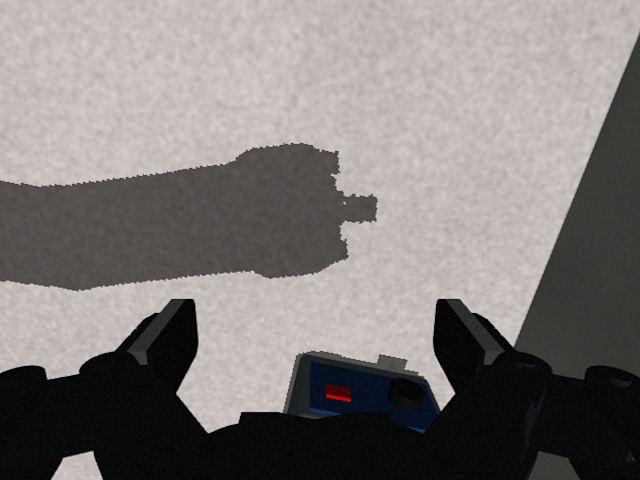

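```bash
python3 - <<'E'
from h import *
for n,boxS in [('scene',(355,230,435,290)),('side',(262,295,320,370))]:
    k=cal(n); im=np.load(n+'0i.npy'); d=np.load(n+'0.npy')
    P=pts(n,d,k=k); m=(abs(P[:,2]-.15)<.006)
    Q=P[m]; r=cv2.minAreaRect(Q[:,:2].astype(np.float32)); print(n,'table',len(Q),np.median(Q[:,2]),r)
    # square mask
    l,t,rr,b=boxS; g=im.astype(int).sum(2); M=np.zeros(g.shape,bool); M[t:b,l:rr]=g[t:b,l:rr]>250
    cnt,_=cv2.findContours(M.astype(np.uint8),0,1); c=max(cnt,key=cv2.contourArea)[:,0]
    W=np.array([onz(n,u,v,.013,k)[:2] for u,v in c]); 
    print('sq',M.sum(),cv2.minAreaRect(W.astype(np.float32)))
    ap=cv2.approxPolyDP(c[:,None].astype(np.int32),3,True)[:,0]; print([ (tuple(a),np.round(onz(n,*a,.013,k)[:2],4)) for a in ap])
    print('table pt',np.percentile(P[:,2],50))
k=cal('scene')
for nm,u,v,z in [('pivot',242.9,262,.15),('tip',191.6,229.1,.155),('mid',216.4,246,.155)]: print(nm,onz('scene',u,v,z,k))
print('side pivot',onz('side',312.6,182.6,.15),'mid',onz('side',334.6,168.9,.155))
im=np.load('scene0i.npy')[225:290,350:440]; save('crop',cv2.resize(im,None,fx=7,fy=7,interpolation=2))
E
```

```text
scene table 12507 0.15119947140049006 ((0.1780802607536316, 0.25195959210395813), (0.7130173444747925, 1.4608632326126099), 61.02934265136719)
sq 658 ((0.44649538397789, 0.29744622111320496), (0.07409060746431351, 0.10177960991859436), 6.129108905792236)
[((np.int32(372), np.int32(272)), array([0.4865, 0.2522])), ((np.int32(381), np.int32(272)), array([0.4835, 0.2711])), ((np.int32(382), np.int32(253)), array([0.436 , 0.2698])), ((np.int32(417), np.int32(254)), array([0.4265, 0.3452])), ((np.int32(417), np.int32(247)), array([0.4085, 0.3445])), ((np.int32(372), np.int32(244)), array([0.4163, 0.2464]))]
table pt 0.0018919632376220852
side table 6061 0.14948383400362986 ((0.7415743470191956, -0.2909703254699707), (1.955664038658142, 1.6641134023666382), 48.20383834838867)
sq 728 ((0.44519054889678955, 0.2989685535430908), (0.07353483885526657, 0.10365548729896545), 6.00292444229126)
[((np.int32(279), np.int32(306)), array([0.487 , 0.2534])), ((np.int32(275), np.int32(313)), array([0.4826, 0.2724])), ((np.int32(293), np.int32(323)), array([0.4363, 0.2697])), ((np.int32(274), np.int32(352)), array([0.4253, 0.3462])), ((np.int32(282), np.int32(357)), array([0.4053, 0.3456])), ((np.int32(307), np.int32(319)), array([0.4185, 0.2445]))]
table pt -0.00041561766647846277
pivot [0.58205708 0.00684438 0.15      ]
tip [ 0.52948533 -0.10371077  0.155     ]
mid [ 0.55892591 -0.04810612  0.155     ]
side pivot [0.57238197 0.01425086 0.15      ] mid [ 0.55607271 -0.04993718  0.155     ]
```

View pics/crop.png

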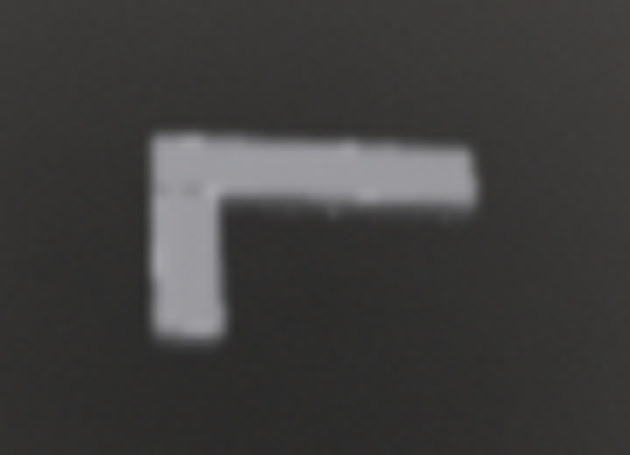

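```bash
python3 - <<'E'
from h import *
for n in ['scene','side']:
    k=cal(n); d=np.load(n+'0.npy'); im=np.load(n+'0i.npy').astype(float)
    f,cx,cy,o,Rm=k
    v,u=np.nonzero(d>0); P=pts(n,d,k=k); C=im[v,u]
    near=(abs(P[:,0]-.58)<.25)&(P[:,1]>-.3)&(P[:,1]<.15)
    m=near&(abs(P[:,2]-.15)<.008)
    M=np.zeros(d.shape,np.uint8); M[v[m],u[m]]=1; M=cv2.morphologyEx(M,cv2.MORPH_OPEN,np.ones((3,3)))
    cnt,_=cv2.findContours(M,0,1); c=max(cnt,key=cv2.contourArea)[:,0]
    W=np.array([onz(n,a,b,.15,k)[:2] for a,b in c]); r=cv2.minAreaRect(W.astype(np.float32)); print(n,r); print(cv2.boxPoints(r))
    A=P[m];cc=np.linalg.lstsq(np.c_[A[:,:2]-[.6,-.06],np.ones(len(A))],A[:,2],rcond=None)[0];print('table plane',cc)
    # disc: brown: R>B by ratio, z>.17
    br=near&(P[:,2]>.165)&(P[:,2]<.275)&(C[:,0]>C[:,2]*1.25)&(C.sum(1)<260)
    Q=P[br]; print('disc pts',len(Q),Q.min(0),Q.max(0))
    if len(Q)>50:
        keep=np.ones(len(Q),bool)
        for _ in range(8):
            co=np.linalg.lstsq(np.c_[Q[keep][:,0]-.6,Q[keep][:,2]-.165,np.ones(keep.sum())],Q[keep][:,1],rcond=None)[0]
            res=Q[:,1]-np.c_[Q[:,0]-.6,Q[:,2]-.165,np.ones(len(Q))]@co; keep=abs(res)<max(.004,2*np.std(res[keep]))
        print('plane y=',co,'std',res[keep].std(),keep.sum())
    bl=near&(P[:,2]>.16)&(P[:,2]<.19)&(C[:,2]>C[:,0]*1.6)&(P[:,1]>-.15)
    B=P[bl]; top=B[B[:,2]>.176]; mu=top.mean(0); w=np.linalg.svd(top[:,:2]-mu[:2])[2][0]; print('fence top',len(top),mu,w,np.arctan2(*w),np.min(top,0),np.max(top,0))
E
```

```text
scene ((0.6003710031509399, -0.05729178339242935), (0.18002508580684662, 0.2805613577365875), 83.96207427978516)
[[ 0.4514004  -0.13204932]
 [ 0.73040533 -0.16156065]
 [ 0.7493416   0.01746576]
 [ 0.47033668  0.04697709]]
table plane [-0.0010885   0.00207448  0.15114613]
disc pts 2758 [ 0.47341879 -0.29974354  0.16507179] [ 0.71830236 -0.13130098  0.27498572]
plane y= [-1.06258973e-01 -8.58069001e-05 -1.43221418e-01] std 0.0006768671851191966 2755
fence top 337 [ 0.55052392 -0.05135911  0.18285893] [0.47411957 0.88046046] 0.4939638022679261 [ 0.52087699 -0.10046653  0.17848367] [0.59220232 0.02313943 0.18748326]
side ((0.5967910289764404, -0.0566730871796608), (0.19626110792160034, 0.29715242981910706), 85.49626159667969)
[[ 0.44096795 -0.14283383]
 [ 0.7372028  -0.16616747]
 [ 0.75261414  0.02948765]
 [ 0.45637923  0.05282129]]
table plane [-6.49394592e-05 -5.19366791e-03  1.49487004e-01]
disc pts 2715 [ 0.46748606 -0.29998038  0.16501121] [ 0.71323751 -0.12585289  0.27493666]
plane y= [-0.10618607  0.00033541 -0.14270872] std 0.0014953132918159228 2683
fence top 211 [ 0.54619871 -0.04892504  0.1803992 ] [0.46958314 0.88288826] 0.4888185674526094 [ 0.51744827 -0.10131247  0.17600207] [0.58930713 0.02675422 0.18501375]
```

Candidates: bright steel L on the mat (scene ~390,255; corner 373,246), the small grey L (scene ~412,185), and the green L (scene ~275,205). The crop shows the larger steel L on the black mat, which is the one I want. I'll rise and swing over to it.

```bash
python3 -m inch '[{"dz":-45,"hand":-1},{"dz":-45,"hand":-1},{"dz":-45,"hand":-1},{"dz":-45,"hand":-1},{"dz":-45,"hand":-1},{"dx":30,"dy":-6,"rz":-0.05,"hand":-1},{"dx":49,"dy":-6,"rz":-0.08,"hand":-1},{"dx":49,"dy":-6,"rz":-0.08,"hand":-1},{"dx":49,"dy":-6,"rz":-0.08,"hand":-1},{"dx":49,"dy":-6,"rz":-0.08,"hand":-1}]'
```

```text
schema error: expected keys dx, dy, dz, rx, ry, rz, hand
```

```bash
python3 -m inch '[{"dx":0,"dy":0,"dz":-45,"rx":0,"ry":0,"rz":0,"hand":-1},{"dx":0,"dy":0,"dz":-45,"rx":0,"ry":0,"rz":0,"hand":-1},{"dx":0,"dy":0,"dz":-45,"rx":0,"ry":0,"rz":0,"hand":-1},{"dx":0,"dy":0,"dz":-45,"rx":0,"ry":0,"rz":0,"hand":-1},{"dx":0,"dy":0,"dz":-45,"rx":0,"ry":0,"rz":0,"hand":-1},{"dx":30,"dy":-6,"dz":0,"rx":0,"ry":0,"rz":-0.05,"hand":-1},{"dx":49,"dy":-6,"dz":0,"rx":0,"ry":0,"rz":-0.08,"hand":-1},{"dx":49,"dy":-6,"dz":0,"rx":0,"ry":0,"rz":-0.08,"hand":-1},{"dx":49,"dy":-6,"dz":0,"rx":0,"ry":0,"rz":-0.08,"hand":-1},{"dx":49,"dy":-6,"dz":0,"rx":0,"ry":0,"rz":-0.08,"hand":-1}]'
```

```text
clock: 2.45
position: [0.3388, -0.4991, 0.4199]
tool_rot: [-3.142, -0.0, 0.596]
force: [0.8, -0.4, -0.8]
grip_width: 0.0856
```

```bash
python3 -m inch '[{"dx":49,"dy":-8,"dz":0,"rx":0,"ry":0,"rz":-0.083,"hand":-1},{"dx":49,"dy":-8,"dz":0,"rx":0,"ry":0,"rz":-0.083,"hand":-1},{"dx":49,"dy":-8,"dz":0,"rx":0,"ry":0,"rz":-0.083,"hand":-1},{"dx":49,"dy":-8,"dz":0,"rx":0,"ry":0,"rz":-0.083,"hand":-1},{"dx":49,"dy":-8,"dz":0,"rx":0,"ry":0,"rz":-0.083,"hand":-1},{"dx":49,"dy":-8,"dz":0,"rx":0,"ry":0,"rz":-0.083,"hand":-1},{"dx":49,"dy":-8,"dz":0,"rx":0,"ry":0,"rz":-0.083,"hand":-1},{"dx":49,"dy":-8,"dz":0,"rx":0,"ry":0,"rz":-0.083,"hand":-1},{"dx":49,"dy":-8,"dz":0,"rx":0,"ry":0,"rz":-0.083,"hand":-1},{"dx":49,"dy":-8,"dz":0,"rx":0,"ry":0,"rz":-0.083,"hand":-1}]'
python3 - <<'E'
from h import *
im,d=bot.grab_frame('wrist');save('w1',im)
E
```

```text
clock: 3.45
position: [0.544, -0.0623, 0.42]
tool_rot: [3.142, 0.0, 1.426]
force: [0.5, 0.5, -0.5]
grip_width: 0.0854
```

View pics/w1.png

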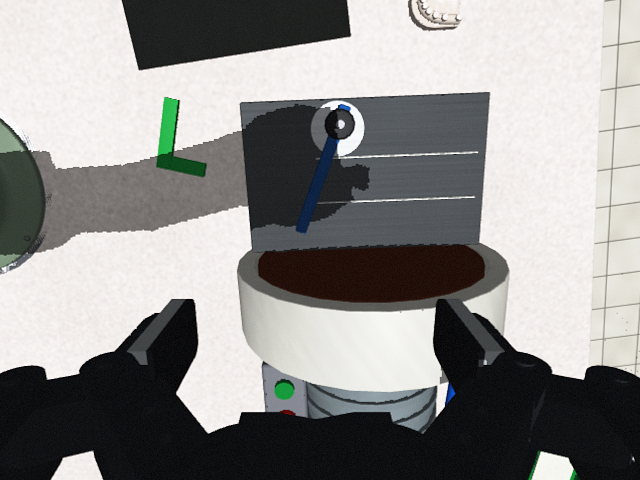

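Wrist picture: trimmer table between (240,103) and (481,243), knob ~(338,123), fence tip ~(301,230). I'll measure the trimmer here, then go on.

```bash
python3 - <<'E'
from h import *
k=cal('wrist'); im,d=bot.grab_frame('wrist'); n='wrist'
P=pts(n,d,k=k); v,u=np.nonzero(d>0)
m=(abs(P[:,2]-.15)<.01); M=np.zeros(d.shape,np.uint8); M[v[m],u[m]]=1
M=cv2.morphologyEx(M,cv2.MORPH_OPEN,np.ones((3,3)))
cnt,_=cv2.findContours(M,0,1); c=max(cnt,key=cv2.contourArea)[:,0]
print('z med',np.median(P[m][:,2]))
W=np.array([onz(n,a,b,.15,k)[:2] for a,b in c]); r=cv2.minAreaRect(W.astype(np.float32)); print(r); print(cv2.boxPoints(r))
# plate
g=im.astype(int); w=(g.min(2)>95)&(M>0); w[:90]=0;w[160:]=0;w[:,:300]=0;w[:,372:]=0
vv,uu=np.nonzero(w); hull=cv2.convexHull(np.c_[uu,vv].astype(np.int32))[:,0]
H=np.array([onz(n,a,b,.15,k)[:2] for a,b in hull]).astype(np.float32); print('plate',cv2.minEnclosingCircle(H),cv2.fitEllipse(H))
# knob top
kb=(abs(P[:,2]-.207)<.006); print('knob',kb.sum(),P[kb].min(0),P[kb].max(0),(P[kb].min(0)+P[kb].max(0))/2)
C=g[v,u]; f=(C[:,2]>C[:,0]*1.6)&(abs(P[:,2]-.182)<.006)&(P[:,1]>-.12)&(P[:,1]<0.05); B=P[f]; hb=cv2.minAreaRect(B[:,:2].astype(np.float32)); print('fence',len(B),hb,cv2.boxPoints(hb))
br=(P[:,2]>.165)&(P[:,2]<.275)&(C[:,0]>C[:,2]*1.25)&(C.sum(1)<260)&(abs(P[:,1]+.14)<.05); Q=P[br]
co=np.linalg.lstsq(np.c_[Q[:,0]-.6,Q[:,2]-.165,np.ones(len(Q))],Q[:,1],rcond=None)[0]; print('disc',len(Q),co,Q.min(0),Q.max(0))
for t in ['guide_pivot','guide_tip','guide_mid']:
  print(t,[(x['score'],onz(n,x['centre'][1],x['centre'][0],.15,k)) for x in bot.tip_of(n,t)][:1])
E
```

```text
z med 0.15014279042542578
((0.6019296050071716, -0.05651899427175522), (0.17775686085224152, 0.29035937786102295), 84.15750885009766)
[[ 0.44845673 -0.13015732]
 [ 0.7373079  -0.15971419]
 [ 0.75540245  0.01711933]
 [ 0.4665513   0.0466762 ]]
plate ((0.5804662704467773, 0.005484049674123526), 0.0318952351808548) ((0.5801482796669006, 0.005117916036397219), (0.057298775762319565, 0.06141933426260948), 116.050048828125)
knob 3247 [ 0.4432012  -0.33595759  0.20100008] [0.73374681 0.02115588 0.21299248] [ 0.588474   -0.15740085  0.20699628]
fence 1139 ((0.5550399422645569, -0.03735457360744476), (0.13942760229110718, 0.012085339054465294), 62.134361267089844) [[ 0.51711375 -0.09616044]
 [ 0.52779776 -0.10180913]
 [ 0.59296614  0.02145129]
 [ 0.5822821   0.02709998]]
disc 8271 [-0.10614776 -0.00048348 -0.14170128] [ 0.46919907 -0.16100221  0.16503365] [ 0.71690911 -0.12759374  0.27494531]
guide_pivot [(0.78, array([0.57740373, 0.0051519 , 0.15      ]))]
guide_tip [(0.74, array([ 0.53190258, -0.09909924,  0.15      ]))]
guide_mid [(0.68, array([ 0.55809281, -0.04689113,  0.15      ]))]
```

```bash
python3 -m inch '[{"dx":49,"dy":-8,"dz":0,"rx":0,"ry":0,"rz":-0.04,"hand":-1},{"dx":49,"dy":-8,"dz":0,"rx":0,"ry":0,"rz":-0.04,"hand":-1},{"dx":49,"dy":-8,"dz":0,"rx":0,"ry":0,"rz":-0.04,"hand":-1},{"dx":49,"dy":-8,"dz":0,"rx":0,"ry":0,"rz":-0.04,"hand":-1},{"dx":49,"dy":-8,"dz":20,"rx":0,"ry":0,"rz":-0.04,"hand":-1},{"dx":49,"dy":-8,"dz":40,"rx":0,"ry":0,"rz":-0.05,"hand":-1},{"dx":40,"dy":0,"dz":45,"rx":0,"ry":0,"rz":0,"hand":-1},{"dx":20,"dy":0,"dz":45,"rx":0,"ry":0,"rz":0,"hand":-1},{"dx":0,"dy":0,"dz":45,"rx":0,"ry":0,"rz":0,"hand":-1}]'
```

```text
clock: 4.6
position: [0.5072, 0.272, 0.241]
tool_rot: [3.141, -0.001, 1.674]
force: [0.8, -1.4, -1.4]
grip_width: 0.0857
```

```bash
python3 -m inch '[{"dx":18,"dy":-42,"dz":0,"rx":0,"ry":0,"rz":0,"hand":-1},{"dx":18,"dy":-42,"dz":20,"rx":0,"ry":0,"rz":0,"hand":-1},{"dx":0,"dy":0,"dz":20,"rx":0,"ry":0,"rz":0,"hand":-1},{"dx":0,"dy":0,"dz":0,"rx":0,"ry":0,"rz":0,"hand":-0.6}]'
cat > sq.py <<'E'
from h import *
import sys
def quad(n,zt,name,box=None,thr=None):
    k=cal(n); im,d=bot.grab_frame(n); save(name,im)
    return k,im,d
E
python3 - <<'E'
from h import *
k=cal('wrist'); im,d=bot.grab_frame('wrist'); save('w2',im); n='wrist'
print(bot.observe()['position'],bot.observe()['tool_rot'])
P=pts(n,d,k=k); v,u=np.nonzero(d>0); g=im.astype(int)[v,u]
m=(P[:,2]>.008)&(P[:,2]<.02)&(abs(P[:,0]-.45)<.08)&(abs(P[:,1]-.3)<.08)&(g.min(1)>60)
print(m.sum(),np.median(P[m][:,2]))
M=np.zeros(d.shape,np.uint8); M[v[m],u[m]]=1
cnt,_=cv2.findContours(M,0,1); c=max(cnt,key=cv2.contourArea)[:,0]
W=np.array([onz(n,a,b,.013,k)[:2] for a,b in c]).astype(np.float32); r=cv2.minAreaRect(W); print(r); print(cv2.boxPoints(r))
E
```

```text
clock: 5.0
position: [0.42, 0.2959, 0.201]
tool_rot: [-3.14, 0.002, 1.672]
force: [0.7, 0.5, -0.0]
grip_width: 0.0733
[0.42105386 0.29627145 0.20223564] [-3.14063704e+00  1.06244802e-03  1.67089094e+00]
3264 0.013044800065953405
((0.44623902440071106, 0.2998087704181671), (0.06984402239322662, 0.09963411092758179), 5.774797439575195)
[[0.40648174 0.3458592 ]
 [0.41650677 0.24673072]
 [0.4859963  0.25375834]
 [0.47597128 0.35288683]]
```

View pics/w2.png

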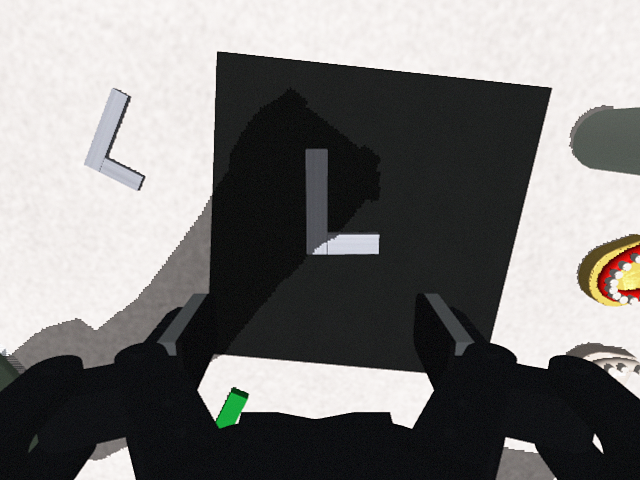

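```bash
python3 -m inch '[{"dx":6,"dy":0,"dz":30,"rx":0,"ry":0,"rz":0,"hand":-0.2},{"dx":0,"dy":0,"dz":45,"rx":0,"ry":0,"rz":0,"hand":-0.2},{"dx":0,"dy":0,"dz":45,"rx":0,"ry":0,"rz":0,"hand":-0.2},{"dx":0,"dy":0,"dz":35,"rx":0,"ry":0,"rz":0,"hand":-0.2},{"dx":0,"dy":0,"dz":22,"rx":0,"ry":0,"rz":0,"hand":-0.2},{"dx":0,"dy":0,"dz":10,"rx":0,"ry":0,"rz":0,"hand":-0.2},{"dx":0,"dy":0,"dz":5,"rx":0,"ry":0,"rz":0,"hand":-0.2},{"dx":0,"dy":0,"dz":0,"rx":0,"ry":0,"rz":0,"hand":-0.2}]' 20
```

```text
clock: 5.85
position: [0.4207, 0.3035, 0.0111]
tool_rot: [3.141, -0.0, 1.672]
force: [0.1, -0.5, 0.6]
grip_width: 0.0516
```

```bash
python3 -m inch '[{"dx":-1,"dy":0,"dz":4,"rx":0,"ry":0,"rz":0,"hand":-0.2},{"dx":0,"dy":0,"dz":2.5,"rx":0,"ry":0,"rz":0,"hand":-0.2},{"dx":0,"dy":0,"dz":0,"rx":0,"ry":0,"rz":0,"hand":0.2},{"dx":0,"dy":0,"dz":0,"rx":0,"ry":0,"rz":0,"hand":0.6},{"dx":0,"dy":0,"dz":0,"rx":0,"ry":0,"rz":0,"hand":1},{"dx":0,"dy":0,"dz":0,"rx":0,"ry":0,"rz":0,"hand":1},{"dx":0,"dy":0,"dz":0,"rx":0,"ry":0,"rz":0,"hand":1}]' 70; python3 -m inch '[{"dx":0,"dy":0,"dz":0,"rx":0,"ry":0,"rz":0,"hand":1}]'
```

```text
clock: 6.55
position: [0.4199, 0.3025, 0.0042]
tool_rot: [3.141, -0.0, 1.673]
force: [0.5, -0.0, -0.0]
grip_width: -0.0001
clock: 6.65
position: [0.4199, 0.3025, 0.0041]
tool_rot: [3.142, -0.0, 1.673]
force: [0.2, -0.5, 0.4]
grip_width: -0.0001
```

```bash
python3 - <<'E'
from h import *
im,d=bot.grab_frame('wrist'); save('w3',im)
im,d=bot.grab_frame('side'); save('s3',cv2.resize(im[270:400,220:380],None,fx=4,fy=4))
E
```

```text
(no output)
```

View pics/w3.png

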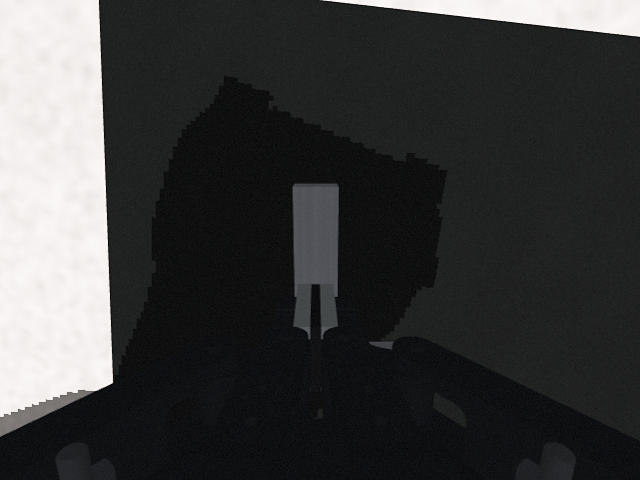

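View pics/s3.png

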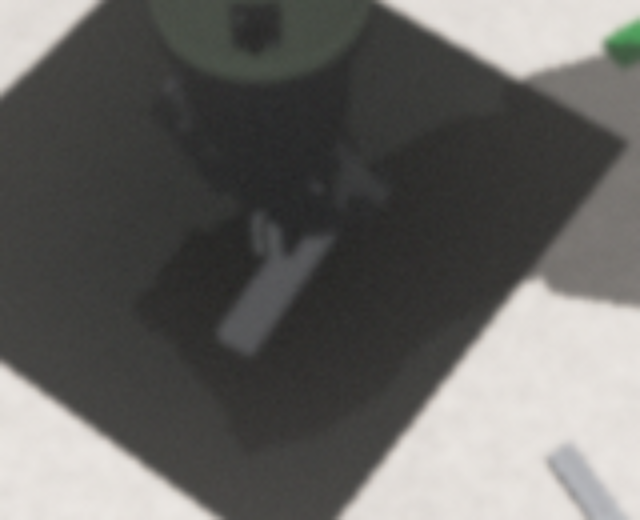

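```bash
python3 - <<'E'
from h import *
k=cal('wrist'); im,d=bot.grab_frame('wrist'); n='wrist'
f,cx,cy,o,Rm=k
for (u,v) in [(315,200),(315,275),(304,287),(304,300),(304,320),(328,287),(328,300),(316,290),(316,310),(290,310),(342,310),(250,200)]:
    p=o+Rm@np.array([(u-cx)/f,(v-cy)/f,1])*d[v,u]; print(u,v,np.round(p,4),d[v,u])
print(bot.observe()['position'])
E
```

```text
315 200 [0.4162 0.341  0.0136] 0.17108269
315 275 [0.4197 0.3063 0.0125] 0.18127213
304 287 [0.4148 0.3141 0.047 ] 0.14587447
304 300 [0.4151 0.3142 0.0588] 0.1344553
304 320 [0.4155 0.3146 0.0742] 0.11942848
328 287 [0.4236 0.315  0.047 ] 0.14579968
328 300 [0.4232 0.3151 0.059 ] 0.13423485
316 290 [0.4191 0.3152 0.0515] 0.14135921
316 310 [0.4191 0.3151 0.0676] 0.1258286
290 310 [0.4107 0.3099 0.0585] 0.13572153
342 310 [0.4286 0.3112 0.0574] 0.1369361
250 200 [0.3867 0.3362 0.003 ] 0.18171701
[0.41982989 0.30250561 0.00407907]
```

```bash
python3 - <<'E'
from h import *
for p in [(.4198,.3025,.004),(.4198,.3025,.013),(.4198,.3025,.03),(.4198,.3145,.045),(.4198,.3025,.045),(.4198,.3145,.06)]:
    print(p,np.round(proj('side',p),1),(np.array(proj('side',p))-[220,270])*4, 'wrist',np.round(proj('wrist',p),1))
im,d=bot.grab_frame('scene'); save('c3',cv2.resize(im[190:290,340:460],None,fx=6,fy=6,interpolation=2))
E
```

```text
(0.4198, 0.3025, 0.004) [289.7 340.3] [278.91878954 281.36119927] wrist [314.4 276.2]
(0.4198, 0.3025, 0.013) [289.6 338. ] [278.30769491 272.18092042] wrist [314.4 283.2]
(0.4198, 0.3025, 0.03) [289.3 333.6] [277.13165121 254.51359267] wrist [314.4 298.3]
(0.4198, 0.3145, 0.045) [285.3 333.8] [261.1907611  255.34976409] wrist [317.5 285.2]
(0.4198, 0.3025, 0.045) [289.  329.6] [276.06963172 238.55921397] wrist [314.3 314.4]
(0.4198, 0.3145, 0.06) [285.  329.8] [259.931543   239.12140622] wrist [317.8 302. ]
```

View pics/c3.png

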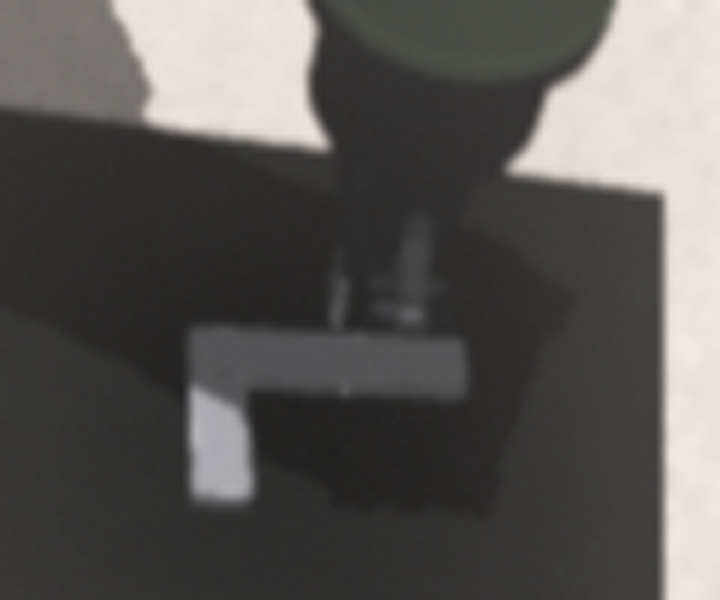

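```bash
python3 - <<'E'
from h import *
for z in [.004,.013,.03,.04,.045,.05,.06]: print(z,np.round(proj('scene',(.4198,.3135,z)),1),np.round(proj('scene',(.4198,.2915,z)),1))
E
python3 -m inch '[{"dx":0,"dy":0,"dz":-30,"rx":0,"ry":0,"rz":0,"hand":0},{"dx":0,"dy":0,"dz":0,"rx":0,"ry":0,"rz":0,"hand":0},{"dx":0,"dy":0,"dz":0,"rx":0,"ry":0,"rz":0,"hand":0}]'
python3 - <<'E'
from h import *
k=cal('wrist'); im,d=bot.grab_frame('wrist'); n='wrist'; save('w4',im)
s=bot.observe(); print(s['position'],s['grip_width'],s['qpos'])
f,cx,cy,o,Rm=k
P=pts(n,d,k=k); v,u=np.nonzero(d>0)
T=R.from_euler('xyz',s['tool_rot']).as_matrix(); L=(P-s['position'])@T
g=(abs(L[:,0])<.03)&(abs(L[:,1])<.06)&(L[:,2]>-.1)&(L[:,2]<.018)
for a in np.arange(-.06,.06,.005):
    q=g&(L[:,1]>a)&(L[:,1]<=a+.005)
    if q.sum()>20: print(round(a,3),q.sum(),'max toolz',np.percentile(L[q][:,2],99).round(4),'x',L[q][:,0].min().round(3),L[q][:,0].max().round(3))
E
```

```text
0.004 [401.9 251.6] [391.8 250.3]
0.013 [402.5 249.4] [392.4 248.1]
0.03 [403.8 245.3] [393.6 243.9]
0.04 [404.6 242.8] [394.3 241.4]
0.045 [405.  241.5] [394.7 240.2]
0.05 [405.4 240.3] [395.  238.9]
0.06 [406.2 237.7] [395.7 236.3]
clock: 7.15
position: [0.4202, 0.3025, 0.0344]
tool_rot: [3.141, -0.0, 1.672]
force: [0.0, -0.0, 0.5]
grip_width: 0.0422
[0.41995085 0.3022678  0.03392088] 0.04274234020355164 [-0.32345766  0.65113815 -0.56482453  1.98289736  0.55492324  0.66373124
 -1.14288505]
-0.055 872 max toolz -0.0862 x -0.007 0.014
-0.05 1538 max toolz -0.0846 x -0.008 0.016
-0.045 2947 max toolz -0.083 x -0.012 0.016
-0.04 1529 max toolz -0.0806 x -0.007 0.013
-0.035 855 max toolz -0.0462 x 0.001 0.015
-0.03 1144 max toolz -0.0441 x 0.008 0.016
-0.025 2778 max toolz -0.0405 x -0.01 0.014
0.02 2454 max toolz -0.0403 x -0.01 0.014
0.025 1213 max toolz -0.0438 x 0.008 0.016
0.03 978 max toolz -0.046 x 0.008 0.015
0.035 1326 max toolz -0.0621 x -0.006 0.014
0.04 2772 max toolz -0.0823 x -0.012 0.015
0.045 1756 max toolz -0.0844 x -0.012 0.016
0.05 1050 max toolz -0.0858 x -0.008 0.015
0.055 92 max toolz -0.0933 x -0.007 0.014
```

View pics/w4.png

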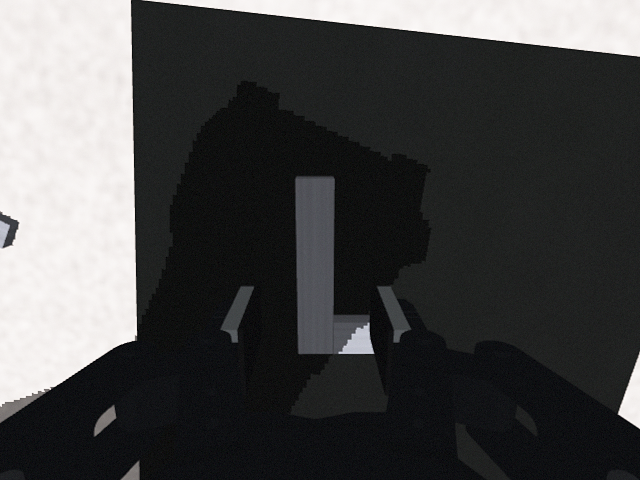

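The camera views agree that the fingertips end about 40 mm behind the reported TCP, so the first close went over the top of the square, which hasn't moved. I'll descend farther and watch the force.

```bash
python3 -m inch '[{"dx":0,"dy":0,"dz":20,"rx":0,"ry":0,"rz":0,"hand":0},{"dx":0,"dy":0,"dz":20,"rx":0,"ry":0,"rz":0,"hand":0},{"dx":0,"dy":0,"dz":10,"rx":0,"ry":0,"rz":0,"hand":0},{"dx":0,"dy":0,"dz":4,"rx":0,"ry":0,"rz":0,"hand":0},{"dx":0,"dy":0,"dz":0,"rx":0,"ry":0,"rz":0,"hand":0}]'
python3 - <<'E'
from h import *
k=cal('wrist'); im,d=bot.grab_frame('wrist'); n='wrist'; save('w5',im)
s=bot.observe(); print(s['position'],s['force'])
f,cx,cy,o,Rm=k
P=pts(n,d,k=k); v,u=np.nonzero(d>0)
T=R.from_euler('xyz',s['tool_rot']).as_matrix(); L=(P-s['position'])@T
g=(abs(L[:,0])<.016)&(abs(abs(L[:,1])-.0235)<.004)&(L[:,2]>-.1)
print(np.histogram(P[g][:,2],bins=np.arange(-.002,.04,.002)))
E
```

```text
clock: 7.7
position: [0.4195, 0.3024, -0.0202]
tool_rot: [-3.141, 0.0, 1.673]
force: [-0.5, 0.6, 0.3]
grip_width: 0.0425
[ 0.41983625  0.30266179 -0.0197253 ] [-0.06894578 -0.56179267  0.38020159]
(array([   0,   81, 1671,   95,    0,    0,    0,    0,    0,    4,   50,
        110,  155,  155,  183,  185,  175,  199,  205,  209]), array([-0.002,  0.   ,  0.002,  0.004,  0.006,  0.008,  0.01 ,  0.012,
        0.014,  0.016,  0.018,  0.02 ,  0.022,  0.024,  0.026,  0.028,
        0.03 ,  0.032,  0.034,  0.036,  0.038]))
```

View pics/w5.png

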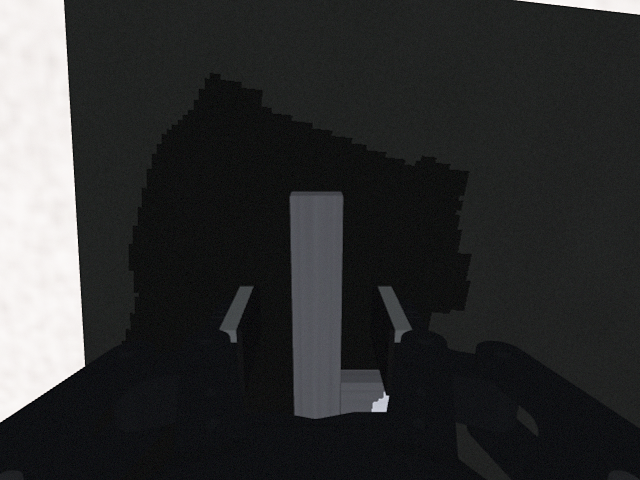

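```bash
python3 -m inch '[{"dx":0,"dy":0,"dz":6,"rx":0,"ry":0,"rz":0,"hand":0},{"dx":0,"dy":0,"dz":4,"rx":0,"ry":0,"rz":0,"hand":0},{"dx":0,"dy":0,"dz":2,"rx":0,"ry":0,"rz":0,"hand":0},{"dx":0,"dy":0,"dz":0,"rx":0,"ry":0,"rz":0,"hand":0.2},{"dx":0,"dy":0,"dz":0,"rx":0,"ry":0,"rz":0,"hand":0.4}]' 40; python3 -m inch '[{"dx":0,"dy":0,"dz":0,"rx":0,"ry":0,"rz":0,"hand":0.7},{"dx":0,"dy":0,"dz":0,"rx":0,"ry":0,"rz":0,"hand":1},{"dx":0,"dy":0,"dz":0,"rx":0,"ry":0,"rz":0,"hand":1}]'
```

```text
clock: 8.25
position: [0.4198, 0.3025, -0.0319]
tool_rot: [-3.142, -0.0, 1.673]
force: [0.0, 0.2, -0.1]
grip_width: 0.0259
clock: 8.55
position: [0.4199, 0.3025, -0.0316]
tool_rot: [3.141, -0.0, 1.673]
force: [-0.9, -0.5, 6.1]
grip_width: 0.0188
```

```bash
python3 -m inch '[{"dx":0,"dy":0,"dz":0,"rx":0,"ry":0,"rz":0,"hand":1},{"dx":0,"dy":0,"dz":0,"rx":0,"ry":0,"rz":0,"hand":1},{"dx":0,"dy":0,"dz":-10,"rx":0,"ry":0,"rz":0,"hand":1},{"dx":0,"dy":0,"dz":-20,"rx":0,"ry":0,"rz":0,"hand":1},{"dx":0,"dy":0,"dz":-30,"rx":0,"ry":0,"rz":0,"hand":1},{"dx":0,"dy":0,"dz":-20,"rx":0,"ry":0,"rz":0,"hand":1},{"dx":0,"dy":0,"dz":0,"rx":0,"ry":0,"rz":0,"hand":1}]' 80
python3 - <<'E'
from h import *
k=cal('wrist'); im,d=bot.grab_frame('wrist'); n='wrist'; save('w6',im)
s=bot.observe(); print(s['position'],s['force'])
E
```

```text
clock: 9.25
position: [0.421, 0.3032, 0.0507]
tool_rot: [3.138, -0.002, 1.672]
force: [0.7, 0.1, -3.2]
grip_width: 0.0176
[0.42052353 0.30262091 0.04924623] [-0.2109317  -0.94048029 -2.55323717]
```

View pics/w6.png

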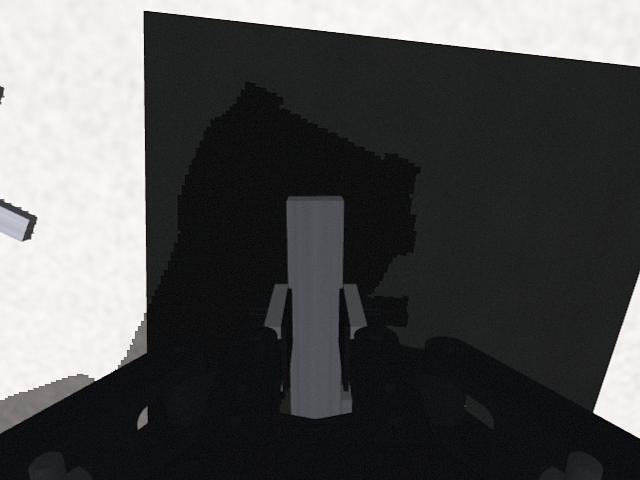

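```bash
cat > held.py <<'E'
from h import *
def held(nm=None):
    k=cal('wrist'); s=bot.observe(); im,d=bot.grab_frame('wrist'); n='wrist'
    if nm: save(nm,im)
    P=pts(n,d,k=k); v,u=np.nonzero(d>0)
    T=R.from_euler('xyz',s['tool_rot']).as_matrix(); L=(P-s['position'])@T
    q=(L[:,0]>.018)&(L[:,0]<.05)&(abs(L[:,1])<.013)&(L[:,2]>-.06)&(L[:,2]<-.02)
    A=L[q]; co=np.linalg.lstsq(np.c_[A[:,:2],np.ones(len(A))],A[:,2],rcond=None)[0]
    res=A[:,2]-np.c_[A[:,:2],np.ones(len(A))]@co; kk=abs(res)<.002
    co=np.linalg.lstsq(np.c_[A[kk][:,:2],np.ones(kk.sum())],A[kk][:,2],rcond=None)[0]
    A=A[kk]
    print('top plane in tool: slope x,y, z0',co.round(4),len(A),'x max',A[:,0].max(),'y range')
    for a in np.arange(.018,.05,.006):
        b=A[(A[:,0]>=a)&(A[:,0]<a+.006)]
        if len(b): print('  x',round(a+.003,3),'y',b[:,1].min().round(4),b[:,1].max().round(4))
    print('pos',s['position'].round(4),'rot',s['tool_rot'].round(4),'F',s['force'].round(1))
    return co
if __name__=='__main__': held()
E
python3 held.py
```

```text
top plane in tool: slope x,y, z0 [ 0.0036 -0.0016 -0.0446] 4146 x max 0.0448885674428774 y range
  x 0.021 y -0.0095 0.0104
  x 0.027 y -0.0098 0.0103
  x 0.033 y -0.0097 0.0102
  x 0.039 y -0.0096 0.01
  x 0.045 y -0.0095 0.0103
pos [0.4205 0.3026 0.0492] rot [ 3.1397e+00 -9.0000e-04  1.6722e+00] F [-0.2 -0.9 -2.6]
```

```bash
python3 -m inch '[{"dx":0,"dy":0,"dz":-40,"rx":0,"ry":0,"rz":0,"hand":1},{"dx":0,"dy":0,"dz":-45,"rx":0,"ry":0,"rz":0,"hand":1},{"dx":0,"dy":0,"dz":-45,"rx":0,"ry":0,"rz":0,"hand":1},{"dx":0,"dy":0,"dz":-40,"rx":0,"ry":0,"rz":0,"hand":1},{"dx":-20,"dy":7,"dz":0,"rx":0,"ry":0,"rz":0,"hand":1},{"dx":-40,"dy":13,"dz":0,"rx":0,"ry":0,"rz":0,"hand":1},{"dx":-40,"dy":13,"dz":0,"rx":0,"ry":0,"rz":0,"hand":1},{"dx":-40,"dy":13,"dz":0,"rx":0,"ry":0,"rz":0,"hand":1},{"dx":-40,"dy":13,"dz":0,"rx":0,"ry":0,"rz":0,"hand":1},{"dx":-40,"dy":13,"dz":0,"rx":0,"ry":0,"rz":0,"hand":1}]'
python3 -m inch '[{"dx":-40,"dy":13,"dz":0,"rx":0,"ry":0,"rz":0,"hand":1},{"dx":-40,"dy":13,"dz":0,"rx":0,"ry":0,"rz":0,"hand":1},{"dx":-30,"dy":10,"dz":0,"rx":0,"ry":0,"rz":0,"hand":1},{"dx":-20,"dy":6,"dz":0,"rx":0,"ry":0,"rz":0.05,"hand":1},{"dx":0,"dy":0,"dz":0,"rx":0,"ry":0,"rz":0.1,"hand":1},{"dx":0,"dy":0,"dz":0,"rx":0,"ry":0,"rz":0.057,"hand":1},{"dx":0,"dy":0,"dz":0,"rx":0,"ry":0,"rz":0,"hand":1}]'; python3 held.py
```

```text
clock: 10.35
position: [0.5139, 0.089, 0.217]
tool_rot: [-3.14, 0.0, 1.673]
force: [0.9, 0.2, -2.8]
grip_width: 0.0173
clock: 11.05
position: [0.5685, -0.0335, 0.2174]
tool_rot: [-3.14, -0.0, 1.463]
force: [0.2, -0.4, -2.8]
grip_width: 0.0173
top plane in tool: slope x,y, z0 [ 0.0038 -0.0017 -0.0446] 4166 x max 0.044980975611787474 y range
  x 0.021 y -0.0098 0.0101
  x 0.027 y -0.0099 0.01
  x 0.033 y -0.01 0.0099
  x 0.039 y -0.0098 0.0098
  x 0.045 y -0.0097 0.0101
pos [ 0.5685 -0.0335  0.2174] rot [-3.1404e+00 -1.0000e-04  1.4635e+00] F [ 0.2 -0.4 -2.8]
```

```bash
python3 -m inch '[{"dx":-20,"dy":11,"dz":0,"rx":0,"ry":0,"rz":0,"hand":1},{"dx":-21,"dy":11,"dz":0,"rx":0,"ry":0,"rz":0,"hand":1},{"dx":0,"dy":0,"dz":30,"rx":0,"ry":0,"rz":0,"hand":1},{"dx":0,"dy":0,"dz":30,"rx":0,"ry":0,"rz":0,"hand":1},{"dx":0,"dy":0,"dz":20,"rx":0,"ry":0,"rz":0,"hand":1},{"dx":0,"dy":0,"dz":0,"rx":0,"ry":0,"rz":0,"hand":1}]'; python3 - <<'E'
from held import *
held('w7')
im,d=bot.grab_frame('scene'); save('c7',cv2.resize(im[150:360,100:320],None,fx=2.8,fy=2.8,interpolation=2))
im,d=bot.grab_frame('side'); save('s7',cv2.resize(im[60:220,240:460],None,fx=3,fy=3,interpolation=2))
E
```

```text
clock: 11.7
position: [0.5848, -0.0766, 0.1354]
tool_rot: [-3.137, -0.0, 1.467]
force: [-0.1, 0.6, -2.3]
grip_width: 0.0171
top plane in tool: slope x,y, z0 [ 0.0042  0.0009 -0.0446] 4171 x max 0.04490494180026616 y range
  x 0.021 y -0.0098 0.01
  x 0.027 y -0.0101 0.01
  x 0.033 y -0.01 0.0099
  x 0.039 y -0.0099 0.0098
  x 0.045 y -0.01 0.01
pos [ 0.5848 -0.0766  0.1354] rot [-3.1371e+00 -3.0000e-04  1.4675e+00] F [-0.1  0.6 -2.3]
```

View pics/w7.png

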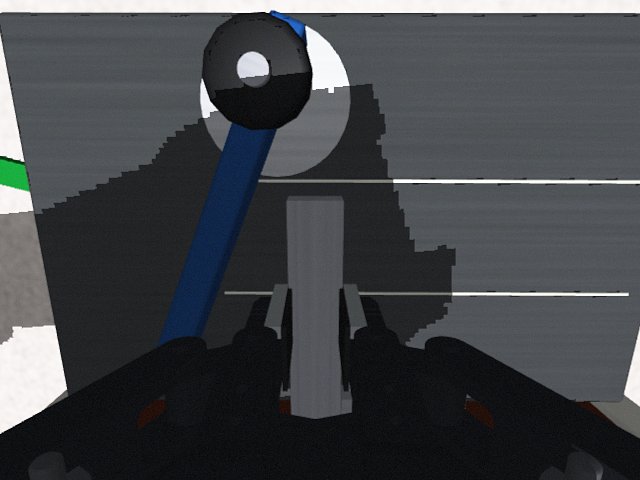

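View pics/c7.png

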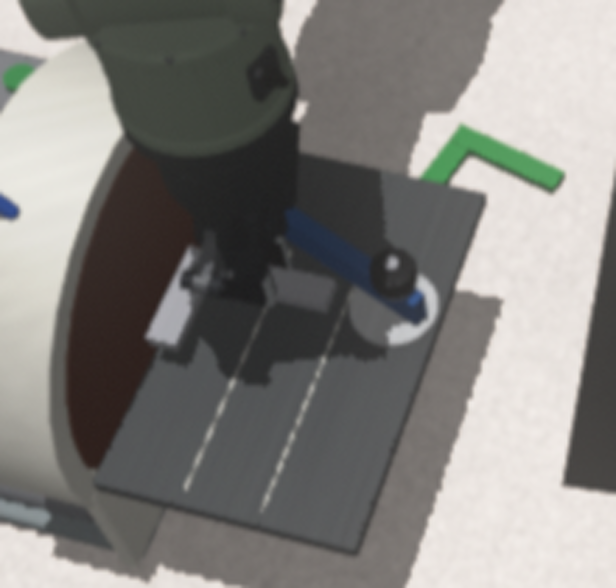

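View pics/s7.png

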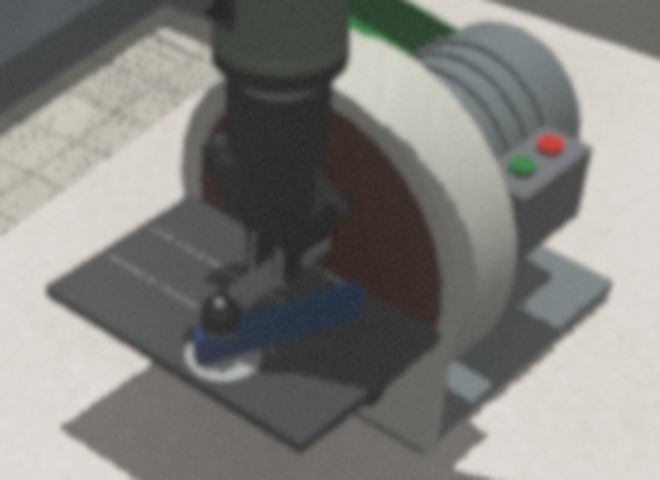

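```bash
python3 - <<'E'
from h import *
s=bot.observe(); T=R.from_euler('xyz',s['tool_rot']).as_matrix()
for n in ['side','scene']:
    k=cal(n); im,d=bot.grab_frame(n); P=pts(n,d,k=k); L=(P-s['position'])@T
    r=np.hypot(L[:,0],L[:,1])
    for a in np.arange(-.42,-.08,.02):
        q=(L[:,2]>a)&(L[:,2]<a+.02)&(r<.11)&(P[:,1]>-.12)
        if q.sum()>5: print(n,'z',(s['position'][2]-a-.01).round(3),q.sum(),'rmax95',np.percentile(r[q],[50,95]).round(3),'x',np.percentile(L[q][:,0],[2,98]).round(3),'y',np.percentile(L[q][:,1],[2,98]).round(3))
    rim=(P[:,1]<-.10)&(P[:,1]>-.25)&(abs(P[:,0]-.59)<.15)&(P[:,2]<.33)
    # trimmer frame
    Q=P[rim]-[.5929,-.1406,0]; e=np.array([.99444,-.1055]); nn=np.array([.1055,.99444]); yy=Q[:,:2]@nn; 
    hi=(Q[:,2]>.29); print('rim high',hi.sum(), (np.percentile(yy[hi],[50,98,100]),Q[hi][:,2].max()) if hi.sum() else '')
E
```

```text
side z 0.549 461 rmax95 [0.079 0.107] x [0.008 0.057] y [-0.109 -0.008]
side z 0.529 1033 rmax95 [0.067 0.105] x [-0.005  0.067] y [-0.107  0.022]
side z 0.509 864 rmax95 [0.069 0.098] x [-0.004  0.069] y [-0.1    0.029]
side z 0.489 651 rmax95 [0.068 0.083] x [0.023 0.069] y [-0.084  0.028]
side z 0.469 398 rmax95 [0.063 0.071] x [0.031 0.066] y [-0.065  0.022]
side z 0.449 324 rmax95 [0.05  0.059] x [-0.017  0.058] y [-0.049  0.005]
side z 0.429 457 rmax95 [0.046 0.049] x [-0.016  0.049] y [-0.047  0.023]
side z 0.409 438 rmax95 [0.046 0.053] x [-0.015  0.054] y [-0.047  0.015]
side z 0.389 445 rmax95 [0.046 0.049] x [-0.019  0.047] y [-0.047  0.024]
side z 0.369 304 rmax95 [0.047 0.049] x [-0.02   0.048] y [-0.048  0.028]
side z 0.349 260 rmax95 [0.036 0.039] x [-0.012  0.038] y [-0.038  0.017]
side z 0.329 300 rmax95 [0.038 0.04 ] x [-0.014  0.039] y [-0.039  0.023]
side z 0.309 220 rmax95 [0.037 0.04 ] x [-0.01   0.039] y [-0.039  0.022]
side z 0.289 180 rmax95 [0.033 0.043] x [-0.006  0.02 ] y [-0.044  0.031]
side z 0.269 378 rmax95 [0.042 0.063] x [-0.008  0.021] y [-0.064  0.
[... 912 characters left out ...]
6  0.049]
scene z 0.369 372 rmax95 [0.048 0.05 ] x [-0.028  0.047] y [-0.01   0.049]
scene z 0.349 227 rmax95 [0.038 0.04 ] x [-0.014  0.037] y [0.    0.039]
scene z 0.329 368 rmax95 [0.038 0.04 ] x [-0.021  0.037] y [-0.009  0.04 ]
scene z 0.309 252 rmax95 [0.038 0.04 ] x [-0.021  0.037] y [-0.007  0.04 ]
scene z 0.289 207 rmax95 [0.04  0.049] x [-0.008  0.019] y [0.014 0.051]
scene z 0.269 336 rmax95 [0.055 0.066] x [-0.012  0.019] y [-0.058  0.066]
scene z 0.249 181 rmax95 [0.025 0.053] x [-0.005  0.017] y [-0.05   0.054]
scene z 0.229 203 rmax95 [0.025 0.043] x [-0.008  0.013] y [-0.04   0.044]
rim high 3729 (array([-0.0394024 , -0.00090379,  0.04253158]), np.float64(0.3299486729373762))
```

```bash
python3 - <<'E'
from h import *
O=np.array([.5929,-.1406]); e=np.array([.99444,-.1055]); nn=np.array([.1055,.99444])
k=cal('wrist'); im,d=bot.grab_frame('wrist'); P=pts('wrist',d,k=k); v,u=np.nonzero(d>0); g=im.astype(int)[v,u]
f=(g[:,2]>g[:,0]*1.6)&(abs(P[:,2]-.182)<.004)
B=np.c_[(P[f][:,:2]-O)@e,(P[f][:,:2]-O)@nn]; print(len(B),np.median(P[f][:,2]))
mid=[]
for a in np.arange(.03,.18,.01):
    b=B[(B[:,1]>a)&(B[:,1]<a+.002)]
    if len(b)>5: print(round(a,3),b[:,0].min().round(4),b[:,0].max().round(4),((b[:,0].min()+b[:,0].max())/2).round(4))
kb=(abs(P[:,2]-.206)<.003)&(g.max(1)<80); K=P[kb][:,:2]-O; K=np.c_[K@e,K@nn]; K=K[(abs(K[:,0]+.03)<.03)&(abs(K[:,1]-.145)<.03)]; print('knob',len(K),cv2.minEnclosingCircle(K.astype(np.float32)))
t=(abs(P[:,2]-.15)<.003); t=P[t]; q=np.c_[(t[:,:2]-O)@e,(t[:,:2]-O)@nn]; print('table far edge y', np.percentile(q[:,1],99.9))
E
```

```text
8132 0.18187523387585092
0.05 -0.0748 -0.0705 -0.0727
0.06 -0.0704 -0.0572 -0.0638
0.07 -0.0669 0.0074 -0.0298
0.08 -0.063 -0.0493 -0.0562
0.09 -0.0587 -0.0452 -0.0519
0.1 -0.0543 -0.0413 -0.0478
0.11 -0.0506 -0.0371 -0.0439
0.12 -0.0465 -0.0333 -0.0399
0.13 -0.0429 -0.0298 -0.0363
0.16 -0.0229 -0.0179 -0.0204
knob 3501 ((-0.030102374032139778, 0.14510709047317505), 0.014138404279947281)
table far edge y 0.17318425857166192
```

```bash
python3 -m inch '[{"dx":0,"dy":1.7,"dz":10,"rx":0,"ry":0,"rz":0.002,"hand":1},{"dx":0,"dy":0,"dz":8,"rx":0,"ry":0,"rz":0,"hand":1},{"dx":-3,"dy":0,"dz":0.5,"rx":0,"ry":0,"rz":0,"hand":1},{"dx":-3,"dy":0,"dz":0,"rx":0,"ry":0,"rz":0,"hand":1},{"dx":0,"dy":0,"dz":0,"rx":0,"ry":0,"rz":0,"hand":1}]'; cat > st.py <<'E'
from h import *
O=np.array([.5929,-.1406]); e=np.array([.99444,-.1055]); nn=np.array([.1055,.99444])
s=bot.observe(); p=s['position'][:2]-O
print('clock',s['clock'],'trim x,y',(p@e).round(4),(p@nn).round(4),'z',s['position'][2].round(4),'yawrel',(s['tool_rot'][2]-np.pi/2+.1058).round(4),'F e,n,z',(s['force'][:2]@e).round(1),(s['force'][:2]@nn).round(1),s['force'][2].round(1),'M',s['moment'].round(2))
E
python3 st.py
```

```text
clock: 12.5
position: [0.5875, -0.0838, 0.1196]
tool_rot: [-3.142, -0.0, 1.463]
force: [-0.3, 0.8, -2.4]
grip_width: 0.0176
clock 12.5 trim x,y -0.0114 0.0559 z 0.1196 yawrel -0.0018 F e,n,z -0.4 0.7 -2.4 M [0.05 0.02 0.03]
```

```bash
cat > rel.py <<'E'
from h import *
O=np.array([.5929,-.1406]); e=np.array([.99444,-.1055]); nn=np.array([.1055,.99444])
for i in range(3):
    k=cal('wrist'); im,d=bot.grab_frame('wrist'); P=pts('wrist',d,k=k); v,u=np.nonzero(d>0); g=im.astype(int)[v,u]
    F=np.c_[(P[:,:2]-O)@e,(P[:,:2]-O)@nn,P[:,2]]
    kb=(abs(F[:,2]-.206)<.004)&(g.max(1)<80)&(abs(F[:,0]+.03)<.025)&(abs(F[:,1]-.145)<.025)
    c,r=cv2.minEnclosingCircle(F[kb][:,:2].astype(np.float32)) if kb.sum()>100 else ((0,0),0)
    q=(F[:,1]>.074)&(F[:,1]<.1)&(F[:,0]>-.035)&(F[:,0]<.008)&(F[:,2]>.156)&(F[:,2]<.172)&(g.min(1)>70)
    A=F[q]; lo=[A[(A[:,1]>a)&(A[:,1]<a+.004)][:,0].min() for a in (.076,.08,.084,.088,.092)]
    hi=[A[(A[:,1]>a)&(A[:,1]<a+.004)][:,0].max() for a in (.076,.08,.084,.088,.092)]
    t=(abs(F[:,2]-.15)<.004)&(F[:,0]>.02); 
    s=bot.observe(); p=s['position'][:2]-O
    print('knob',np.round(c,4),'edge x',np.round(lo,4),np.round(hi,4),'topz',np.median(A[:,2]).round(4),'end y',np.percentile(F[(abs(F[:,0]+.013)<.006)&(F[:,2]>.156)&(F[:,2]<.172)&(g.min(1)>70)][:,1],99.8).round(4),'tablez',np.median(F[t][:,2]).round(4),'tcp',(p@e).round(4),(p@nn).round(4),s['position'][2].round(4))
    if i==0: save('rel',im)
E
python3 rel.py
```

```text
knob [-0.0301  0.1449] edge x [-0.0211 -0.021  -0.0213 -0.0213 -0.0212] [-0.0013 -0.0013 -0.0014 -0.0015 -0.0016] topz 0.1641 end y 0.1602 tablez 0.1501 tcp -0.0113 0.0561 0.1197
knob [-0.0302  0.1448] edge x [-0.0211 -0.021  -0.0212 -0.0212 -0.0211] [-0.0012 -0.0013 -0.0013 -0.0014 -0.0014] topz 0.1642 end y 0.1602 tablez 0.1501 tcp -0.0113 0.0562 0.1198
knob [-0.0302  0.145 ] edge x [-0.0211 -0.021  -0.0212 -0.0212 -0.021 ] [-0.0011 -0.0012 -0.0013 -0.0013 -0.0014] topz 0.1643 end y 0.1601 tablez 0.1501 tcp -0.0113 0.0563 0.1198
```

```bash
python3 -m inch '[{"dx":0.5,"dy":-2,"dz":2,"rx":0,"ry":0,"rz":0,"hand":1},{"dx":0,"dy":0,"dz":1.2,"rx":0,"ry":0,"rz":0,"hand":1},{"dx":0,"dy":0,"dz":0,"rx":0,"ry":0,"rz":0,"hand":1},{"dx":0,"dy":0,"dz":0,"rx":0,"ry":0,"rz":0,"hand":1}]'; python3 rel.py; python3 st.py
```

```text
clock: 13.05
position: [0.5856, -0.0826, 0.1164]
tool_rot: [-3.142, -0.0, 1.464]
force: [-0.2, 0.5, -2.9]
grip_width: 0.0174
knob [-0.0302  0.1451] edge x [-0.0232 -0.0231 -0.0234 -0.0233 -0.0232] [-0.0033 -0.0033 -0.0034 -0.0035 -0.0035] topz 0.1608 end y 0.1018 tablez 0.1501 tcp -0.0134 0.0569 0.1164
knob [-0.0301  0.145 ] edge x [-0.0232 -0.023  -0.0234 -0.0233 -0.0232] [-0.0032 -0.0033 -0.0034 -0.0034 -0.0035] topz 0.1609 end y 0.1017 tablez 0.1501 tcp -0.0134 0.0569 0.1164
knob [-0.0302  0.1451] edge x [-0.0231 -0.023  -0.0234 -0.0233 -0.0232] [-0.0033 -0.0032 -0.0033 -0.0034 -0.0035] topz 0.1609 end y 0.1017 tablez 0.1501 tcp -0.0134 0.0569 0.1164
clock 13.2 trim x,y -0.0134 0.0569 z 0.1164 yawrel -0.0013 F e,n,z -0.0 -0.1 -2.7 M [0.06 0.01 0.01]
```

```bash
python3 -m inch '[{"dx":-1,"dy":0,"dz":0.8,"rx":0,"ry":0,"rz":0,"hand":1},{"dx":-0.5,"dy":0,"dz":0,"rx":0,"ry":0,"rz":0,"hand":1},{"dx":0,"dy":0,"dz":0,"rx":0,"ry":0,"rz":0,"hand":1}]';python3 st.py; python3 -m inch '[{"dx":-0.5,"dy":0,"dz":0,"rx":0,"ry":0,"rz":0,"hand":1},{"dx":0,"dy":0,"dz":0,"rx":0,"ry":0,"rz":0,"hand":1}]';python3 st.py
```

```text
clock: 13.5
position: [0.5856, -0.0838, 0.1157]
tool_rot: [3.141, -0.0, 1.464]
force: [0.9, 2.5, -0.7]
grip_width: 0.017
clock 13.5 trim x,y -0.0132 0.0557 z 0.1157 yawrel -0.0011 F e,n,z 0.6 2.6 -0.7 M [ 0.58 -0.21  0.02]
clock: 13.7
position: [0.5856, -0.0838, 0.1157]
tool_rot: [3.141, -0.001, 1.464]
force: [1.2, 5.1, -1.9]
grip_width: 0.0173
clock 13.7 trim x,y -0.0133 0.0557 z 0.1157 yawrel -0.0006 F e,n,z 0.7 5.2 -1.9 M [ 1.16 -0.26 -0.02]
```

```bash
python3 -m inch '[{"dx":-0.7,"dy":0,"dz":0.3,"rx":0,"ry":0,"rz":0,"hand":1},{"dx":0,"dy":0,"dz":0,"rx":0,"ry":0,"rz":0,"hand":1}]';python3 st.py; python3 rel.py | head -1; python3 -m inch '[{"dx":0,"dy":0,"dz":0,"rx":0,"ry":0,"rz":0,"hand":0.4},{"dx":0,"dy":0,"dz":0,"rx":0,"ry":0,"rz":0,"hand":0.2},{"dx":0,"dy":0,"dz":0,"rx":0,"ry":0,"rz":0,"hand":0.2},{"dx":0,"dy":0,"dz":0,"rx":0,"ry":0,"rz":0,"hand":0.2}]'; python3 rel.py; python3 st.py
```

```text
clock: 13.9
position: [0.5856, -0.0838, 0.1156]
tool_rot: [3.141, -0.002, 1.465]
force: [-0.5, 7.7, 2.6]
grip_width: 0.0173
clock 13.9 trim x,y -0.0132 0.0557 z 0.1156 yawrel -0.0002 F e,n,z -1.3 7.6 2.6 M [ 1.89  0.08 -0.06]
knob [-0.0301  0.1448] edge x [-0.0231 -0.0233 -0.0233 -0.0232 -0.0231] [-0.0032 -0.0032 -0.0033 -0.0034 -0.0035] topz 0.16 end y 0.1004 tablez 0.1501 tcp -0.0133 0.0557 0.1156
clock: 14.45
position: [0.5853, -0.0856, 0.1153]
tool_rot: [-3.142, 0.0, 1.463]
force: [-0.8, 0.4, -0.3]
grip_width: 0.0343
knob [-0.03   0.145] edge x [-0.023  -0.023  -0.0232 -0.0232 -0.0231] [-0.0034 -0.0034 -0.0034 -0.0031 -0.0033] topz 0.16 end y 0.1005 tablez 0.1501 tcp -0.0134 0.0539 0.1153
knob [-0.0302  0.1441] edge x [-0.0231 -0.023  -0.0232 -0.0232 -0.0232] [-0.0034 -0.0034 -0.0035 -0.0032 -0.0032] topz 0.16 end y 0.1005 tablez 0.1501 tcp -0.0134 0.054 0.1153
knob [-0.0301  0.1443] edge x [-0.0231 -0.023  -0.0232 -0.0232 -0.0232] [-0.0033 -0.0034 -0.0035 -0.0032 -0.0032] topz 0.16 end y 0.1005 tablez 0.1501 tcp -0.0134 0.0541 0.1153
clock 14.6 trim x,y -0.0134 0.0541 z 0.1153 yawrel -0.0014 F e,n,z -0.4 -0.1 -0.3 M [-0.   -0.05 -0.08]
```

View pics/rel.png

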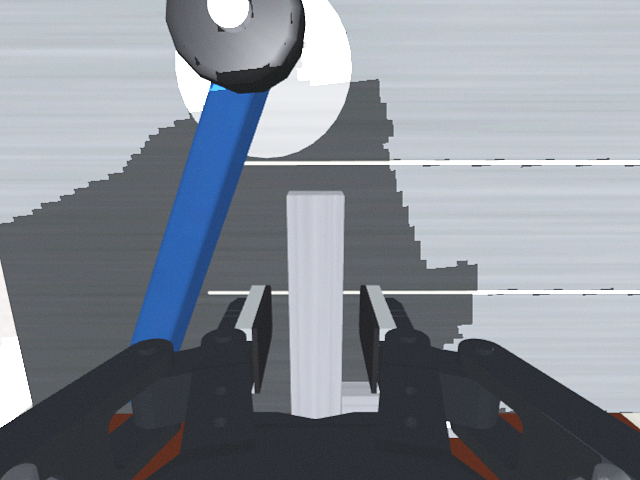

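```bash
python3 -m inch '[{"dx":0,"dy":0,"dz":-5,"rx":0,"ry":0,"rz":0,"hand":0.2},{"dx":0,"dy":0,"dz":-15,"rx":0,"ry":0,"rz":0,"hand":0.2},{"dx":0,"dy":0,"dz":-25,"rx":0,"ry":0,"rz":0,"hand":0.2},{"dx":0,"dy":0,"dz":-25,"rx":0,"ry":0,"rz":0,"hand":1},{"dx":2,"dy":-20,"dz":0,"rx":0,"ry":0,"rz":0,"hand":1},{"dx":2,"dy":-35,"dz":0,"rx":0,"ry":0,"rz":0,"hand":1},{"dx":2,"dy":-32,"dz":0,"rx":0,"ry":0,"rz":0,"hand":1},{"dx":0,"dy":0,"dz":0,"rx":0,"ry":0,"rz":0,"hand":1}]' 20
cat > g.py <<'E'
from h import *
import sys
O=np.array([.5929,-.1406]); e=np.array([.99444,-.1055]); nn=np.array([.1055,.99444])
k=cal('wrist'); im,d=bot.grab_frame('wrist'); P=pts('wrist',d,k=k); v,u=np.nonzero(d>0); g=im.astype(int)[v,u]
save(sys.argv[1],im)
F=np.c_[(P[:,:2]-O)@e,(P[:,:2]-O)@nn,P[:,2]]
f=(g[:,2]>g[:,0]*1.5)&(abs(F[:,2]-.182)<.004)&(F[:,1]>.0)&(F[:,1]<.17)&(abs(F[:,0]+.05)<.06)
B=F[f]; 
rows=[(a+.001,*np.percentile(b[:,0],[1,99])) for a in np.arange(.03,.13,.004) for b in [B[(B[:,1]>a)&(B[:,1]<a+.002)]] if len(b)>8]
rows=np.array(rows); full=rows[(rows[:,2]-rows[:,1])>.0105] if len(rows) else rows
if len(full)>3:
    pr=np.polyfit(full[:,0],full[:,2],1); print('fence rows',len(full),'y',full[0,0],full[-1,0],'theta from +x face',-np.arctan(-pr[0]).round(4) if 0 else np.arctan(pr[0]).round(4),'+x face at y30,90',np.polyval(pr,[.03,.09]).round(4))
q=(F[:,2]>.157)&(F[:,2]<.163)&(g.min(1)>70)&(F[:,0]>-.04)&(F[:,0]<.06)&(F[:,1]<.11)&(F[:,1]>-.005)
A=F[q]; ed=[]
for a in np.arange(.004,.1,.008):
    b=A[(A[:,1]>a)&(A[:,1]<a+.004)]
    if len(b)>8: ed.append((a+.002,b[:,0].min(),b[:,0].max()))
print('square edge',[(round(x,3),round(l,4),round(h,4)) for x,l,h in ed])
print('sq y range',A[:,1].min().round(4) if len(A) else '',np.percentile(A[:,1],99.8).round(4) if len(A) else '')
E
python3 st.py; python3 g.py w8
```

```text
clock: 15.4
position: [0.4967, -0.0698, 0.1867]
tool_rot: [-3.142, 0.002, 1.464]
force: [0.1, 0.0, 0.4]
grip_width: -0.0001
clock 15.4 trim x,y -0.1032 0.0602 z 0.1867 yawrel -0.0006 F e,n,z 0.1 0.1 0.4 M [ 0.01 -0.02 -0.02]
fence rows 23 y 0.03900000000000001 0.12700000000000009 theta from +x face 0.382 +x face at y30,90 [-0.0709 -0.0468]
square edge [(np.float64(0.006), np.float64(-0.0232), np.float64(0.0473)), (np.float64(0.014), np.float64(-0.0232), np.float64(0.0467)), (np.float64(0.022), np.float64(-0.0232), np.float64(0.0462)), (np.float64(0.03), np.float64(-0.0234), np.float64(-0.0031)), (np.float64(0.038), np.float64(-0.0232), np.float64(-0.003)), (np.float64(0.046), np.float64(-0.0232), np.float64(-0.0033)), (np.float64(0.054), np.float64(-0.0235), np.float64(-0.0033)), (np.float64(0.062), np.float64(-0.0234), np.float64(-0.0029)), (np.float64(0.07), np.float64(-0.0232), np.float64(-0.0029)), (np.float64(0.078), np.float64(-0.0234), np.float64(-0.0028)), (np.float64(0.086), np.float64(-0.0235), np.float64(-0.0028)), (np.float64(0.094), np.float64(-0.0235), np.float64(-0.0028))]
sq y range 0.0001 0.1004
```

View pics/w8.png

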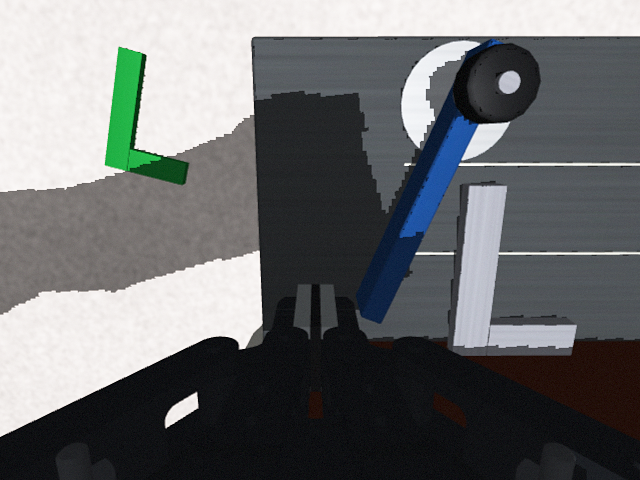

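```bash
python3 -m inch '[{"dx":0,"dy":0,"dz":20,"rx":0,"ry":0,"rz":0,"hand":1},{"dx":0,"dy":0,"dz":25,"rx":0,"ry":0,"rz":0,"hand":1},{"dx":0,"dy":0,"dz":15,"rx":0,"ry":0,"rz":0,"hand":1},{"dx":0,"dy":0,"dz":4,"rx":0,"ry":0,"rz":0,"hand":1},{"dx":0,"dy":0,"dz":0,"rx":0,"ry":0,"rz":0,"hand":1}]'; python3 st.py; python3 g.py w9
```

```text
clock: 15.95
position: [0.5, -0.0699, 0.1215]
tool_rot: [-3.142, -0.0, 1.464]
force: [0.9, 0.1, 1.0]
grip_width: 0.0002
clock 15.95 trim x,y -0.0999 0.0605 z 0.1215 yawrel -0.0011 F e,n,z 0.9 0.2 1.0 M [-0.01 -0.01 -0.  ]
fence rows 17 y 0.06300000000000003 0.12700000000000009 theta from +x face 0.3809 +x face at y30,90 [-0.0707 -0.0467]
square edge [(np.float64(0.006), np.float64(0.0239), np.float64(0.0378)), (np.float64(0.014), np.float64(0.0084), np.float64(0.0356)), (np.float64(0.022), np.float64(-0.007), np.float64(0.0345)), (np.float64(0.03), np.float64(-0.0222), np.float64(-0.0025)), (np.float64(0.038), np.float64(-0.0234), np.float64(-0.0031)), (np.float64(0.046), np.float64(-0.0236), np.float64(-0.0031)), (np.float64(0.054), np.float64(-0.0234), np.float64(-0.003)), (np.float64(0.062), np.float64(-0.0238), np.float64(-0.0028)), (np.float64(0.07), np.float64(-0.0233), np.float64(-0.0027)), (np.float64(0.078), np.float64(-0.0238), np.float64(-0.0032)), (np.float64(0.086), np.float64(-0.0239), np.float64(-0.0029)), (np.float64(0.094), np.float64(-0.0236), np.float64(-0.0028))]
sq y range 0.0007 0.1004
```

View pics/w9.png

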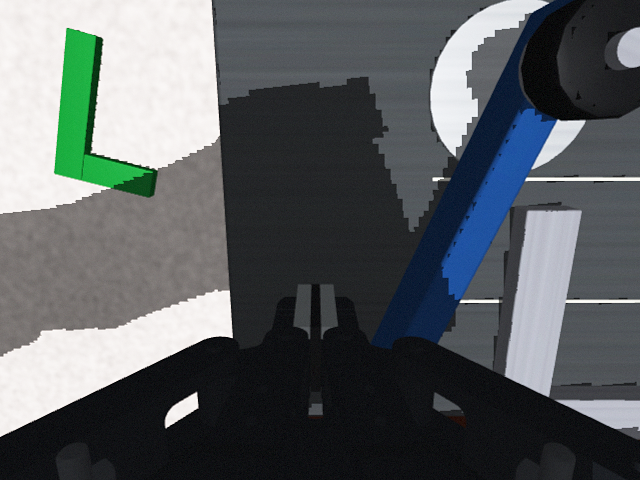

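```bash
python3 -m inch '[{"dx":0,"dy":7,"dz":0,"rx":0,"ry":0,"rz":0,"hand":1},{"dx":0,"dy":7,"dz":0,"rx":0,"ry":0,"rz":0,"hand":1},{"dx":0,"dy":7,"dz":0,"rx":0,"ry":0,"rz":0,"hand":1},{"dx":0,"dy":7,"dz":0,"rx":0,"ry":0,"rz":0,"hand":1},{"dx":0,"dy":5,"dz":0,"rx":0,"ry":0,"rz":0,"hand":1},{"dx":0,"dy":0,"dz":0,"rx":0,"ry":0,"rz":0,"hand":1}]'; python3 st.py; python3 g.py w10
```

```text
clock: 16.6
position: [0.5329, -0.0735, 0.1212]
tool_rot: [3.141, -0.0, 1.464]
force: [0.4, 0.2, 0.2]
grip_width: 0.0003
clock 16.6 trim x,y -0.0667 0.0604 z 0.1212 yawrel -0.0013 F e,n,z 0.4 0.2 0.2 M [-0.01 -0.01  0.01]
fence rows 17 y 0.06300000000000003 0.12700000000000009 theta from +x face 0.1717 +x face at y30,90 [-0.045  -0.0346]
square edge [(np.float64(0.014), np.float64(-0.0161), np.float64(0.0465)), (np.float64(0.022), np.float64(-0.0182), np.float64(0.0468)), (np.float64(0.038), np.float64(-0.0052), np.float64(-0.0031)), (np.float64(0.046), np.float64(-0.0205), np.float64(-0.0029)), (np.float64(0.054), np.float64(-0.0232), np.float64(-0.0032)), (np.float64(0.062), np.float64(-0.0232), np.float64(-0.0031)), (np.float64(0.07), np.float64(-0.0233), np.float64(-0.0033)), (np.float64(0.078), np.float64(-0.0234), np.float64(-0.0033)), (np.float64(0.086), np.float64(-0.0237), np.float64(-0.0034)), (np.float64(0.094), np.float64(-0.0235), np.float64(-0.0031))]
sq y range 0.0067 0.1004
```

View pics/w10.png

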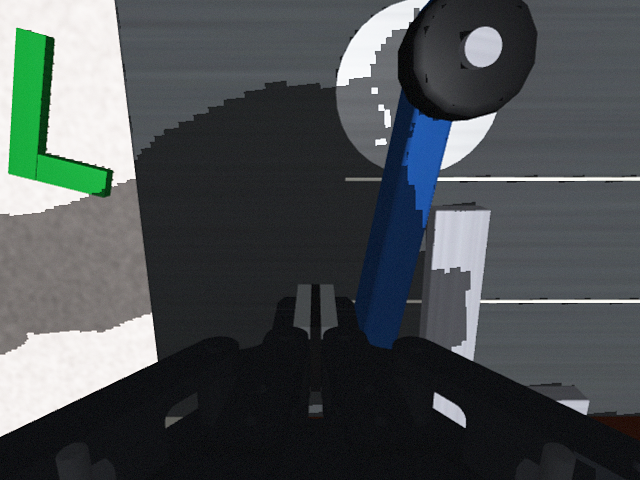

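```bash
python3 -m inch '[{"dx":0,"dy":5,"dz":0,"rx":0,"ry":0,"rz":0,"hand":1},{"dx":0,"dy":4,"dz":0,"rx":0,"ry":0,"rz":0,"hand":1},{"dx":0,"dy":2,"dz":0,"rx":0,"ry":0,"rz":0,"hand":1},{"dx":0,"dy":0,"dz":0,"rx":0,"ry":0,"rz":0,"hand":1},{"dx":0,"dy":0,"dz":0,"rx":0,"ry":0,"rz":0,"hand":1}]'; python3 st.py; python3 g.py w11
```

```text
clock: 17.15
position: [0.5433, -0.0746, 0.1213]
tool_rot: [3.141, -0.0, 1.464]
force: [-0.5, 0.1, -0.1]
grip_width: 0.0
clock 17.15 trim x,y -0.0563 0.0604 z 0.1213 yawrel -0.0011 F e,n,z -0.5 0.1 -0.1 M [-0.01  0.04  0.02]
fence rows 16 y 0.06700000000000003 0.12700000000000009 theta from +x face 0.0597 +x face at y30,90 [-0.0319 -0.0284]
square edge [(np.float64(0.014), np.float64(-0.0058), np.float64(0.0062)), (np.float64(0.022), np.float64(-0.0076), np.float64(0.0464)), (np.float64(0.046), np.float64(-0.0099), np.float64(-0.0032)), (np.float64(0.054), np.float64(-0.0233), np.float64(-0.0035)), (np.float64(0.062), np.float64(-0.0233), np.float64(-0.0035)), (np.float64(0.07), np.float64(-0.0234), np.float64(-0.0034)), (np.float64(0.078), np.float64(-0.0233), np.float64(-0.0032)), (np.float64(0.086), np.float64(-0.0229), np.float64(-0.0032)), (np.float64(0.094), np.float64(-0.0225), np.float64(-0.0029))]
sq y range 0.0072 0.1005
```

```bash
python3 -m inch '[{"dx":0,"dy":2.5,"dz":0,"rx":0,"ry":0,"rz":0,"hand":1},{"dx":0,"dy":2,"dz":0,"rx":0,"ry":0,"rz":0,"hand":1},{"dx":0,"dy":0,"dz":0,"rx":0,"ry":0,"rz":0,"hand":1},{"dx":0,"dy":0,"dz":0,"rx":0,"ry":0,"rz":0,"hand":1}]'; python3 st.py; python3 g.py w12
```

```text
clock: 17.6
position: [0.5478, -0.0751, 0.1213]
tool_rot: [3.141, -0.0, 1.464]
force: [0.5, 0.1, -0.3]
grip_width: -0.0001
clock 17.6 trim x,y -0.0518 0.0603 z 0.1213 yawrel -0.0012 F e,n,z 0.4 0.1 -0.3 M [-0.02  0.02  0.04]
fence rows 16 y 0.06700000000000003 0.12700000000000009 theta from +x face 0.013 +x face at y30,90 [-0.0265 -0.0257]
square edge [(np.float64(0.014), np.float64(-0.0014), np.float64(0.0107)), (np.float64(0.022), np.float64(-0.0028), np.float64(0.0459)), (np.float64(0.046), np.float64(-0.021), np.float64(-0.0035)), (np.float64(0.054), np.float64(-0.021), np.float64(-0.0034)), (np.float64(0.062), np.float64(-0.0211), np.float64(-0.0035)), (np.float64(0.07), np.float64(-0.0208), np.float64(-0.0032)), (np.float64(0.078), np.float64(-0.0209), np.float64(-0.0033)), (np.float64(0.086), np.float64(-0.0206), np.float64(-0.0031)), (np.float64(0.094), np.float64(-0.0203), np.float64(-0.003))]
sq y range 0.0074 0.1005
```

View pics/w12.png

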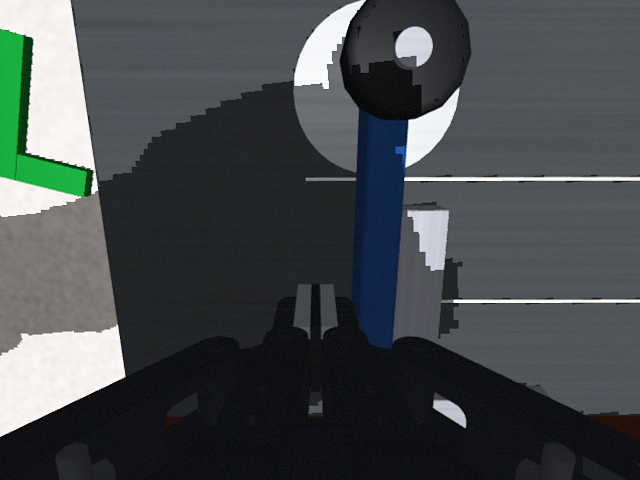

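```bash
python3 -m inch '[{"dx":0,"dy":0.8,"dz":0,"rx":0,"ry":0,"rz":0,"hand":1},{"dx":0,"dy":0.7,"dz":0,"rx":0,"ry":0,"rz":0,"hand":1},{"dx":0,"dy":0,"dz":0,"rx":0,"ry":0,"rz":0,"hand":1},{"dx":0,"dy":0,"dz":0,"rx":0,"ry":0,"rz":0,"hand":1}]'; python3 st.py; python3 g.py w13
```

```text
clock: 18.05
position: [0.5492, -0.0754, 0.1213]
tool_rot: [3.141, -0.0, 1.464]
force: [-0.6, 0.1, -1.0]
grip_width: -0.0002
clock 18.05 trim x,y -0.0503 0.0602 z 0.1213 yawrel -0.0013 F e,n,z -0.6 0.0 -1.0 M [ 0.01  0.09 -0.02]
fence rows 16 y 0.06700000000000003 0.12700000000000009 theta from +x face 0.0005 +x face at y30,90 [-0.025  -0.0249]
square edge [(np.float64(0.014), np.float64(0.0006), np.float64(0.0122)), (np.float64(0.022), np.float64(-0.0013), np.float64(0.0045)), (np.float64(0.054), np.float64(-0.02), np.float64(-0.0035)), (np.float64(0.062), np.float64(-0.0202), np.float64(-0.0037)), (np.float64(0.07), np.float64(-0.0201), np.float64(-0.0032)), (np.float64(0.078), np.float64(-0.0201), np.float64(-0.0035)), (np.float64(0.086), np.float64(-0.0198), np.float64(-0.0035)), (np.float64(0.094), np.float64(-0.02), np.float64(-0.0034))]
sq y range 0.007 0.1004
```

```bash
python3 -m inch '[{"dx":0,"dy":0.5,"dz":0,"rx":0,"ry":0,"rz":0,"hand":1},{"dx":0,"dy":0,"dz":0,"rx":0,"ry":0,"rz":0,"hand":1},{"dx":0,"dy":0,"dz":0,"rx":0,"ry":0,"rz":0,"hand":1},{"dx":0,"dy":-6,"dz":0,"rx":0,"ry":0,"rz":0,"hand":1},{"dx":0,"dy":-20,"dz":0,"rx":0,"ry":0,"rz":0,"hand":1},{"dx":0,"dy":-15,"dz":-10,"rx":0,"ry":0,"rz":0,"hand":1},{"dx":0,"dy":0,"dz":-40,"rx":0,"ry":0,"rz":0,"hand":1},{"dx":5,"dy":20,"dz":-45,"rx":0,"ry":0,"rz":0,"hand":1},{"dx":5,"dy":15,"dz":-40,"rx":0,"ry":0,"rz":0,"hand":1},{"dx":0,"dy":0,"dz":0,"rx":0,"ry":0,"rz":0,"hand":1}]'; python3 st.py; python3 g.py w14
```

```text
clock: 19.1
position: [0.5479, -0.064, 0.2612]
tool_rot: [3.134, -0.001, 1.464]
force: [-1.9, 0.6, -1.0]
grip_width: -0.0002
clock 19.1 trim x,y -0.0529 0.0714 z 0.2612 yawrel -0.0008 F e,n,z -1.9 0.4 -1.0 M [ 0.03  0.05 -0.  ]
fence rows 23 y 0.035 0.12700000000000009 theta from +x face -0.0056 +x face at y30,90 [-0.0243 -0.0247]
square edge [(np.float64(0.006), np.float64(-0.0214), np.float64(0.0471)), (np.float64(0.014), np.float64(-0.023), np.float64(0.0472)), (np.float64(0.022), np.float64(-0.0209), np.float64(0.0464)), (np.float64(0.03), np.float64(-0.0212), np.float64(-0.0036)), (np.float64(0.038), np.float64(-0.0214), np.float64(-0.003)), (np.float64(0.046), np.float64(-0.021), np.float64(-0.0034)), (np.float64(0.054), np.float64(-0.021), np.float64(-0.003)), (np.float64(0.062), np.float64(-0.0213), np.float64(-0.0034)), (np.float64(0.07), np.float64(-0.0208), np.float64(-0.0029)), (np.float64(0.078), np.float64(-0.021), np.float64(-0.004)), (np.float64(0.086), np.float64(-0.0212), np.float64(-0.0037)), (np.float64(0.094), np.float64(-0.0207), np.float64(-0.0034))]
sq y range 0.0005 0.1004
```

View pics/w14.png

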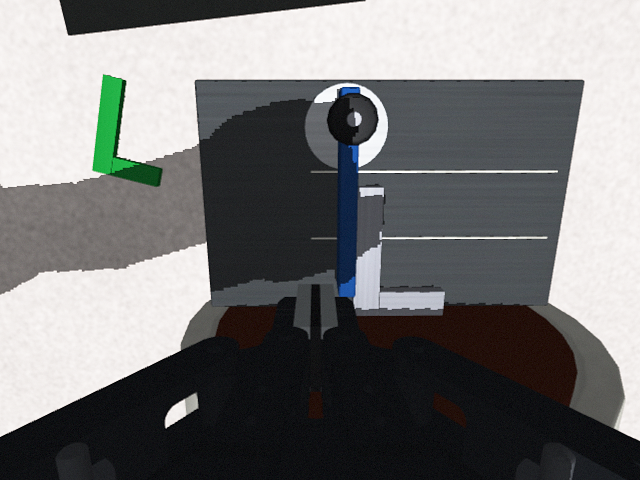

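```bash
python3 -m inch '[{"dx":0,"dy":0,"dz":-10,"rx":0,"ry":0,"rz":0,"hand":1},{"dx":0,"dy":0,"dz":0,"rx":0,"ry":0,"rz":0,"hand":1},{"dx":0,"dy":0,"dz":0,"rx":0,"ry":0,"rz":0,"hand":1}]'; python3 - <<'E'
from h import *
O=np.array([.5929,-.1406]); e=np.array([.99444,-.1055]); nn=np.array([.1055,.99444])
k=cal('wrist'); im,d=bot.grab_frame('wrist'); P=pts('wrist',d,k=k); v,u=np.nonzero(d>0); g=im.astype(int)[v,u]
F=np.c_[(P[:,:2]-O)@e,(P[:,:2]-O)@nn,P[:,2]]
A=F[(abs(F[:,2]-.16)<.003)&(g.min(1)>70)&(F[:,0]>-.03)&(F[:,0]<.06)&(F[:,1]<.11)]
for a in np.arange(.0,.045,.008):
    b=A[(A[:,0]>a)&(A[:,0]<a+.006)]; print(round(a,3),b[:,1].min().round(4),b[:,1].max().round(4))
print(bot.job_done())
E
```

```text
clock: 19.45
position: [0.5443, -0.065, 0.2659]
tool_rot: [-3.141, 0.0, 1.464]
force: [-0.7, 0.1, -0.8]
grip_width: -0.0001
0.0 0.0007 0.0208
0.008 0.0004 0.021
0.016 0.0014 0.0207
0.024 0.0016 0.0207
0.032 0.0013 0.0209
0.04 0.0013 0.0207
the job is handed in; nothing more can be done
None
```

I placed the steel square flat on the trimmer's table with its short leg against the disc and let it go. I then swung the blue guide alongside it with shut fingers, backed the arm clear and handed the job in at about 19.5 s. `job_done` gives no verdict.

**Grasp:** The first close shut on nothing. Wrist and side views put the real fingertips about 40 mm short of the reported TCP, so I went lower and the second grip held.

**Last wrist-camera checks, in the trimmer's frame:**
- **Flushness:** The square's lower edge sits about 0.4–1.6 mm from the disc plane I had fitted, and the far edge of the short leg is even to 0.3 mm. The larger readings come near the free end of the short leg and are close to the 2 mm limit. While I held the square I pressed it onto the disc with about 8 N.
- **Height and position:** The top of the square was at 160 mm, so it is flat on the table. Its outer corner is about 7 mm to +x of the pivot, and its long end is at y = 100.4 mm.
- **Guide:** It stands at about -0.006 rad, with a gap to the square of roughly 0.3–0.5 mm near the tip and 0.7 mm at mid-fence. One raw fence-edge estimate read about 1 mm farther out, which would make the gap larger. In the final view, partly shadowed edge pixels on the long leg also scattered by about 2 mm. I relied on the leg's other edge and the end of the short leg, which had not moved.
- **Casts and bottle:** I kept the arm away from them, but I did not measure them again at the end.

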